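Hang the display arm on the slotted upright

TASK

Fit the steel hanger arm to the slotted upright on the copy-shop counter: put its two hook tabs into the top two slots, push it flat against the face, then press it down until it snaps past the spring catch and sits fully home with the white tell-tale held down, arm pointing straight out. Press firmly but never force it (more than 60 N on the upright in all is too much, the spring catch included), let go of it at the end, and leave the other things on the counter where they are.

Things in the scene. Friction and masses are not known exactly. Their poses are not given: they have to be found in the camera images.
- hanger: Loose bare-steel hanger arm, 0.3 kg, standing on its arm's underside. Origin: mid-width, in the plane of the back plate's rear face, level with the arm's underside; +x along the arm, +z up. Back plate x 0 to 4 mm, 36 wide, z 0 to 100. Arm x 4 to 130, 18 wide, z 0 to 24; grasp it from above across y near x = 65. Stop at its free end, 8 thick, up to z 42. Web 4 thick at x 4 to 20.
- hanger_flange (a point): Where to press the hanger down: the middle of the flat flange on top of its back plate, at x 16, y 0, z 100 mm in the hanger's frame. The flange covers x 0 to 30 mm and is 36 wide. Axes as the hanger's.
- hanger_tab (a point): Underside of the upper hook tab's neck, at x 0, z 80 mm in the hanger's frame; the lower tab is alike, 44 mm below. Each tab sticks out 13.5 mm to -x, is 7 mm wide with a rounded nose, and 20 mm high: the neck is 8 high, and at its end a lip hangs 12 mm below the neck's underside, 5.5 mm clear of the plate. Axes as the hanger's.
- upright: Fixed slotted upright, 250 mm tall, 52 wide; foot 100 wide, 10 thick, from 25 mm before the face to 85 behind it. Origin: on the counter under the front of the slotted face, mid-width; +x straight out of the face, +z up. Face strip 4 mm thick, hollow behind; on its centre line four slots 9.5 wide, 28 high, sills (lower edges) z 205, 161, 117, 73 mm, all up to 12 mm higher or lower together.
- upright_slot (a point): Nominal middle of the top slot's sill in the face, z 205 mm on the upright; axes as the upright's. The strip was screwed on by hand: its real height is up to 12 mm off this, unmeasured. Behind this sill is a sprung roller catch: the upper lip rests on it about 9 mm above home; a firm push of some 10 to 25 N snaps it past, and the necks then rest on the sills.
- upright_home (a point): Where the hanger's origin belongs when home, axes parallel to the upright's: in the face plane on the centre line, at z 125 mm (really up to 12 mm off, as the strip). With the tabs centred in the height of the top two slots the hanger's origin is 16 mm above this, with 4 mm free either way.
- telltale (a joint): Small white plastic tell-tale on the face strip, 9 wide, 6 proud, beside the slots under the hanger's place. Sprung up by 2 N; reads 0 m when up; the plate's lower edge pushes it down over the last 5 mm of the way, so it reads about 0.005 with the hanger home. It moves with the strip.
- stapler: Black stapler, 150 x 34 x 45 mm, a bystander; origin under its middle.
- tape: Roll of clear packing tape standing on its end, 90 mm across and 48 high, a bystander; origin under its middle.
- mouse: Black computer mouse, 105 x 60 x 32 mm, a bystander; origin under its middle.
- toner: Long black toner cartridge, 320 x 75 x 78 mm, a bystander; origin under its middle, long side along its x.
- staple_box: Small cardboard box of staples, 60 x 36 x 22 mm, a bystander; origin under its middle.
- diffuser: Pear-shaped wooden scent diffuser, 104 mm across and 140 high, a bystander; origin under its middle.
Not all that is in view belongs to the job. Of the things that look like the hanger, the middle-sized one is meant.

How it is judged:
By the outcome, as a careful person would: the job done as asked, in the order asked, and still so for the second after the job is handed in, with the robot touching nothing.
It also fails if it takes over 67 s, if anything falls off the work surface, if the arm or the gripper's body presses on something with over 40 N, if the wrist force passes 120 N, or if a joint passes its speed limit or range.

ROBOT

A 6-joint arm with a two-finger parallel gripper is mounted at the origin on the work surface. World frame = base frame: x ahead of the robot, y to its left, z up, the work surface at z = 0. Lengths are in mm, angles in rad, forces in N, time in s.
With the tool pointing down it reaches from about 275 to 750 mm from the base axis. Payload 10.2 kg.
Tool frame: the origin (TCP) lies on the centre line of the jaws, within the pads' length; the fingertips stand 25 mm ahead of it and the grasp point (between the pads) lies 6 mm ahead of it; z points along the fingers, y is the line along which they close (so a half turn about z gives the same grasp; the last joint's range is limited). The gripper opens to 85 mm and grips with 20 to 120 N. Pads are 22 mm wide; open, the fingers measure 114 mm over their backs; the gripper's body (76 mm by 85 mm) begins 54 mm behind the grasp point. The pads swing forward as they close: fully open they stand 13 mm farther back than shut.
Start: joints at [0.961, 0.313, 1.498, -0, 1.331, -0.223], TCP at [198.057, 486.214, 221.594] pointing down, gripper open.
Joint ranges: [-2.94, 2.94], [-0.97, 2.17], [0.19, 2.56], [-1.23, 4.37], [0.02, 3.11], [-2.88, 2.88]. Speed limits (rad/s): [2.39, 2.39, 3.01, 3.14, 3.14, 3.14].

INTERFACE

Orientations are given as a 3x3 rotation matrix whose columns are the frame's x, y, z axes.
In Python, from cell import robot gives the robot as it stands. The module is installed in compiled form; this text tells all that it offers.
- The arm moves only by the tool servo_tool, never from a script. Its argument "deltas" is a list of rows, each an object with "xyz": the shift along the tool's x, y, z in cm, a list of three; "rot": the turn, a rotation vector about the tool's x, y, z in degrees, a list of three. In form: [{"xyz": [x, y, z], "rot": [ax, ay, az]}, ...]. A call has 1 to 8 rows; each row shifts and turns the commanded pose from where the row before left it, along the tool's axes as they then stand; what a row does not reach is not made up. A row lasts 1/8 s, in which the tool goes at most 62.5 mm and 10.7 degrees, less where a joint would pass 70% of its speed; a pose out of reach is approached as far as the arm can. A call with a gripper value outside its range is refused whole. "gripper" is the closure, from 0 (fully open) to 1 (shut), set as the call begins (left out, the last holds). The fingers move at their own pace and stop on an object; "newtons" is the grip in N (left out, the last holds). Time passes only in rows, so rows that do not move let the fingers close. It gives the time, the measured TCP pose, the force, the opening and the grip force at its end, in the units of the state.
- robot.observe(): the state, without advancing time (a new reading comes with each control period).
- robot.get_image(name): name is "scene" or "top" or "wrist"; returns a dict with "img" (400x640x3 uint8, red, green, blue), "mtx" (3x3 intrinsics, pixels), "k1" (the pictures are not rectified: a ray, as slopes to the right and down, at radius r is drawn at 1 + k1 r^2 times it, then the intrinsics apply), "R" (3x3) and "t" (3): a world point X has camera coordinates R X + t. Camera axes: x right, y down, z forward; pixel columns grow to the right and rows downward; lengths in mm; the calibration is good to about 2 mm. A picture is of the moment at which its call begins. There is no depth.
- robot.close_job(): hands the job in; it is judged then, once.
Trained networks look in the newest picture that a camera, given by its name, has taken for a name from the list of things; names that differ only in an ending like _2 or _b are one class to them, and where a whole thing is asked for, a point or a joint stands for the part that bears it (a point fixed in the world has none). Each returns a list of dicts, best first, with "conf" (0 to 1); they miss things now and then, are a little off and sometimes report something else, mostly with a low value. They report only what shows in the picture. A call takes as long as a camera call. They do not tell look-alikes from the thing itself.
- robot.boxes_of(camera, query): "xy" ([column, row] in pixels, amid what is visible of it).
- robot.trace(camera, query): "mask" (400x640 bool, what is visible of it) and "xy" ([column, row] in pixels, amid what is visible of it).
The state is a dict: "t": time; "joint_pos": joint angles; "joint_velocities": joint speeds; "joint_torque": joint torques, N m; "tcp_pos": TCP position; "tcp_rot": TCP orientation; "ft_force": force on the tool from outside, world axes, zero at the start; "wrist_torque": the same for the moment, N m; "width": opening from 0.0 (shut) to 1.0 (fully open); "gripper_force": force on a finger pad.
Only numpy, scipy, OpenCV 4.12 (cv2) and the standard library are available. Lean on these libraries where they do the work, as an engineer would, in place of code of your own. Each camera call takes 0.05 s, during which the arm holds its last target. There are 200 camera calls.

## Working session

There is one attempt and no reset: what is moved stays moved. The work goes in short steps, Python scripts to look and compute and a tool call to move; the robot and the scene stay as the last step left them, time stands still between calls to the robot, and variables do not carry over. Pictures are saved under pics/ and viewed, at most 10 in all, crops included, and the job is handed in when it is done.

Besides the shell and the picture viewer there is one more tool, called after "Emit:" as name(argument=value, ...) on one line, values as JSON. servo_tool: Moves the arm, as the interface text tells. Its arguments: {"type":"object","properties":{"deltas":{"type":"array"},"gripper":{"type":"number"},"newtons":{"type":"number"}},"required":["deltas"]}

```bash
mkdir -p pics
cat > h.py <<'E'
import numpy as np, cv2
from cell import robot
def save(name, fn):
    d=robot.get_image(name); cv2.imwrite('pics/'+fn, d['img'][:,:,::-1]); return d
def ray(d,uv):
    m=np.array(d['mtx']);p=np.array([(uv[0]-m[0,2])/m[0,0],(uv[1]-m[1,2])/m[1,1]])
    q=p.copy()
    for _ in range(20): q=p/(1+d['k1']*(q@q))
    R=np.array(d['R']);t=np.array(d['t']).ravel()
    return -R.T@t, R.T@np.array([q[0],q[1],1])
def onz(d,uv,z):
    c,v=ray(d,uv); return c+v*(z-c[2])/v[2]
def proj(d,X):
    R=np.array(d['R']);t=np.array(d['t']).ravel();m=np.array(d['mtx'])
    X=np.atleast_2d(X)@R.T+t; q=X[:,:2]/X[:,2:]; q=q*(1+d['k1']*(q**2).sum(1))[:,None]
    return q*[m[0,0],m[1,1]]+[m[0,2],m[1,2]]
E
python3 - <<'E'
from h import *
np.set_printoptions(precision=1,suppress=True)
for c in ['scene','top']:
    d=save(c,c+'0.png'); cc=ray(d,(320,200)); print(c,cc[0],cc[1],d['mtx'][0],d['k1'])
    for q in ['hanger','upright','telltale','stapler','tape','mouse','toner','staple_box','diffuser','hanger_flange','hanger_tab','upright_slot']:
        try: print(q,[(np.round(b['xy']),round(b['conf'],2)) for b in robot.boxes_of(c,q)][:4])
        except Exception as e: print(q,e)
print(robot.observe())
E
```

```text
scene [1231.   269.7  917.1] [-0.7 -0.1 -0.7] [377.1   0.  323.9] -0.07684076556835528
hanger [(array([317., 222.]), 0.84), (array([302., 160.]), 0.83)]
upright [(array([193., 195.]), 0.96)]
telltale []
stapler [(array([263., 291.]), 0.69)]
tape [(array([401., 183.]), 0.78)]
mouse [(array([408., 289.]), 0.84)]
toner [(array([144., 246.]), 0.98)]
staple_box [(array([248., 250.]), 0.83), (array([398., 183.]), 0.24)]
diffuser [(array([462., 242.]), 0.71), (array([402., 182.]), 0.31), (array([315., 221.]), 0.26)]
hanger_flange [(array([324., 259.]), 0.88), (array([301., 165.]), 0.76), (array([313., 221.]), 0.62)]
hanger_tab [(array([316., 223.]), 0.73), (array([302., 160.]), 0.72), (array([321., 264.]), 0.68)]
upright_slot [(array([189., 194.]), 0.89)]
top [ 428.2  141.  1478.8] [ 0.  0. -1.] [479.9   0.  324.4] 0.04981460580318962
hanger [(array([360., 257.]), 0.95), (array([320., 141.]), 0.74), (array([330., 190.]), 0.55)]
upright [(array([463., 189.]), 0.9), (array([186., 185.]), 0.6), (array([332., 189.]), 0.54)]
telltale []
stapler [(array([367., 103.]), 0.67)]
tape [(array([244., 2
[... 279 characters left out ...]
, 186.]), 0.93), (array([244., 259.]), 0.72), (array([362., 253.]), 0.65), (array([320., 145.]), 0.6)]
hanger_tab [(array([330., 187.]), 0.85), (array([361., 251.]), 0.8), (array([316., 145.]), 0.72)]
upright_slot [(array([464., 189.]), 0.76)]
{'t': 1.3, 'joint_pos': array([ 1. ,  0.3,  1.5,  0. ,  1.3, -0.2]), 'joint_velocities': array([ 0.,  0., -0., -0., -0., -0.]), 'joint_torque': array([  0. , -41.2, -26. ,  -0. ,   0. ,  -0. ]), 'tcp_pos': array([198. , 486.2, 221.6]), 'tcp_rot': array([[-0.9,  0.4, -0. ],
       [ 0.4,  0.9,  0. ],
       [ 0. ,  0. , -1. ]]), 'ft_force': array([0.1, 0.1, 0.6]), 'wrist_torque': array([ 0.,  0., -0.]), 'gripper_force': 0.0, 'width': 0.9978851386761977}
```

Run:
```python
import cv2
a=cv2.imread('pics/scene0.png');cv2.imwrite('pics/s1.png',cv2.resize(a[120:330,120:420],None,fx=2.6,fy=2.6,interpolation=2))
a=cv2.imread('pics/top0.png');cv2.imwrite('pics/t1.png',cv2.resize(a[70:300,220:520],None,fx=2.6,fy=2.6,interpolation=2))
```

```text
(no output)
```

View pics/s1.png

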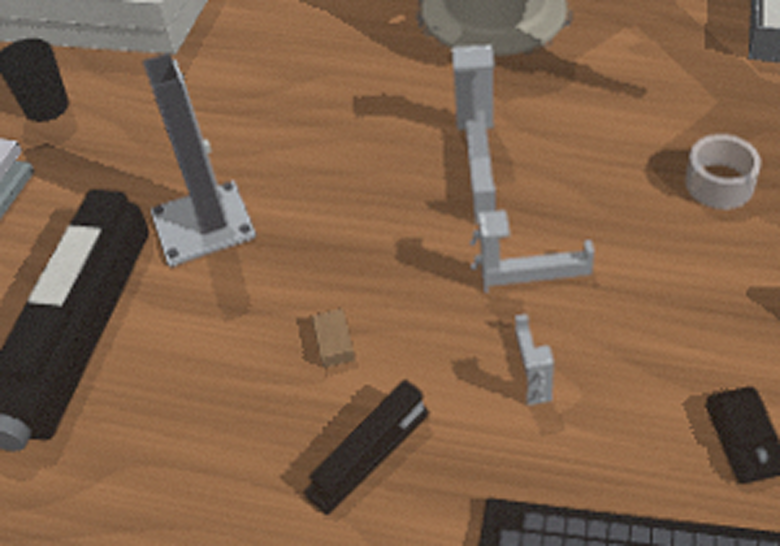

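View pics/t1.png

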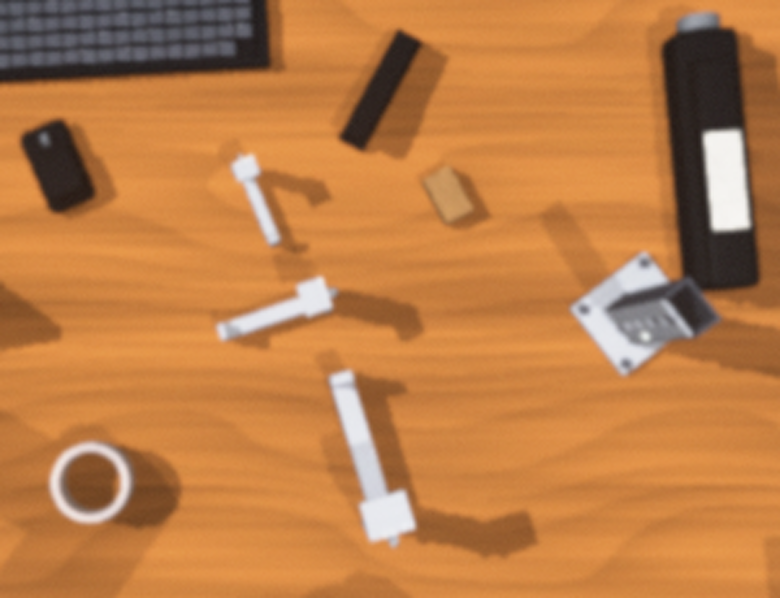

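The target is the middle hanger: crop (480,250) in the scene view and (275,310) in the top view. The upright's slotted face looks to the lower left in the top view. I'll fit both poses by silhouette.

```bash
cat > fit.py <<'E'
from h import *
from scipy.optimize import minimize
def box(a,b): return np.array([[x,y,z] for x in (a[0],b[0]) for y in (a[1],b[1]) for z in (a[2],b[2])],float)
HB=[box((0,-18,0),(4,18,100)),box((4,-9,0),(130,9,24)),box((122,-9,0),(130,9,42)),box((0,-18,97),(30,18,100)),box((4,-2,0),(20,2,100)),box((-13.5,-3.5,68),(0,3.5,88)),box((-13.5,-3.5,24),(0,3.5,44))]
def UB(dep): return [box((-85,-50,0),(25,50,10)),box((-dep,-26,0),(0,26,250))]
def Rz(a): c,s=np.cos(a),np.sin(a); return np.array([[c,-s,0],[s,c,0],[0,0,1]])
S=4
def sil(d,boxes,x,y,a,z=0):
    m=np.zeros((400*S//2,640*S//2),np.uint8)
    for b in boxes:
        p=proj(d,b@Rz(a).T+[x,y,z])*S/2
        cv2.fillConvexPoly(m,cv2.convexHull(np.round(p*16).astype(np.int32)),1,shift=4)
    return m>0
def fit(views,mk,p0s):
    big=[cv2.resize(m.astype(np.uint8),None,fx=S/2,fy=S/2,interpolation=0)>0 for d,m in views]
    def cost(p):
        c=0
        for (d,_),m in zip(views,big):
            s=sil(d,mk(p),p[0],p[1],p[2]); c+=1-(s&m).sum()/max(1,(s|m).sum())
        return c
    best=None
    for p0 in p0s:
        st=np.array([15,15,.3]+[10]*(len(p0)-3)); sx=np.vstack([p0]+[np.array(p0)+st*e for e in np.eye(len(p0))])
        r=minimize(cost,p0,method='Nelder-Mead',options=dict(initial_simplex=sx,maxiter=250,xatol=.05,fatol=1e-4))
        if best is None or r.fun<best.fun: best=r
    return best
E
python3 - <<'E'
from fit import *
np.set_printoptions(precision=3,suppress=True)
V={}
for c in ['scene','top']:
    d=robot.get_image(c); V[c]=(d,{q:robot.trace(c,q) for q in ['hanger','upright']})
pick={'scene':{'hanger':(317,222),'upright':(193,195)},'top':{'hanger':(330,189),'upright':(463,189)}}
for q in ['hanger','upright']:
    vs=[]
    for c in V:
        d,t=V[c]; L=sorted(t[q],key=lambda e:np.hypot(*(np.array(e['xy'])-pick[c][q])));print(q,c,[(np.round(e['xy']),e['conf'],e['mask'].sum()) for e in L])
        if L and np.hypot(*(np.array(L[0]['xy'])-pick[c][q]))<15: vs.append((d,L[0]['mask']))
    dt=V['top'][0]; g=onz(dt,pick['top'][q],30 if q=='hanger' else 20);print(q,'guess',g)
    # all
    if q=='hanger': mk=lambda p:HB; p0=[[g[0],g[1],a] for a in np.arange(0,6.28,.7)]
    else: mk=lambda p:UB(p[3]); p0=[[g[0],g[1],a,40] for a in np.arange(0,6.28,.7)]
    for sub in ([vs,vs[:1],vs[1:]]):
        if sub: r=fit(sub,mk,p0);print(r.x,r.fun,np.degrees(r.x[2]))
E
```

```text
hanger scene [(array([319., 222.]), 0.76, np.int64(680)), (array([326., 258.]), 0.57, np.int64(322)), (array([304., 161.]), 0.86, np.int64(714))]
hanger top [(array([329., 188.]), 0.81, np.int64(361)), (array([318., 143.]), 0.5, np.int64(214)), (array([359., 254.]), 0.62, np.int64(735)), (array([368., 105.]), 0.51, np.int64(519)), (array([242., 135.]), 0.2, np.int64(595))]
hanger guess [513.113 139.642  30.   ]
[528.325  95.479   1.889] 0.26337054542662375 108.22269389563903
[527.671  95.175   1.867] 0.13891726251276815 106.95783497346038
[528.629  95.995   1.899] 0.11627906976744184 108.77850021556898
upright scene [(array([190., 196.]), 0.63, np.int64(1526))]
upright top [(array([462., 191.]), 0.68, np.int64(1453))]
upright guess [ 511.958 -262.313   20.   ]
[ 491.056 -242.737    2.215   33.04 ] 0.12270478910145022 126.93518631574905
[ 488.172 -244.034    2.242   33.244] 0.06635658914728682 128.45985225572787
[ 492.981 -243.991    2.202   31.125] 0.036812909732728216 126.1854628224007
```

```bash
cat > plan.py <<'E'
from h import *
from scipy.spatial.transform import Rotation as Ro
def plan(xyz,yaw):  # tool x-axis world yaw in deg, tool down: turn first, then shift in new tool axes
    s=robot.observe(); R=np.array(s['tcp_rot']); p=np.array(s['tcp_pos'])
    a=np.radians(yaw); T=np.array([[np.cos(a),np.sin(a),0],[np.sin(a),-np.cos(a),0],[0,0,-1]])
    rv=Ro.from_matrix(R.T@T).as_rotvec(degrees=True)
    print('t',round(s['t'],2),'rot',rv.round(2),'then xyz cm',(T.T@(np.array(xyz)-p)/10).round(2),'tcp',p.round(1),'F',np.round(s['ft_force'],1))
E
python3 -c "
from plan import *
plan((504,168,200),108.4)"
```

```text
t 1.6 rot [-1.000e-02 -0.000e+00  4.944e+01] then xyz cm [-39.85  18.99   2.16] tcp [198.  486.2 221.6] F [-0.8 -0.5 -0.5]
```

Emit:
servo_tool(deltas=[{"xyz": [0,0,0],"rot": [0,0,9.9]},{"xyz": [0,0,0],"rot": [0,0,9.9]},{"xyz": [0,0,0],"rot": [0,0,9.9]},{"xyz": [0,0,0],"rot": [0,0,9.9]},{"xyz": [0,0,0],"rot": [0,0,9.8]}], gripper=0.4)

```text
t: 2.22
tcp_pos: [198.0, 486.2, 221.6]
tcp_rot: [[-0.311, 0.95, 0.0], [0.95, 0.311, 0.0], [0.0, 0.0, -1.0]]
ft_force: [0.3, 1.0, -0.7]
width: 0.6
gripper_force: 0.0
```

Emit:
servo_tool(deltas=[{"xyz": [-5,2.4,0.3],"rot": [0,0,0]},{"xyz": [-5,2.4,0.3],"rot": [0,0,0]},{"xyz": [-5,2.4,0.3],"rot": [0,0,0]},{"xyz": [-5,2.4,0.3],"rot": [0,0,0]},{"xyz": [-5,2.4,0.3],"rot": [0,0,0]},{"xyz": [-5,2.4,0.3],"rot": [0,0,0]},{"xyz": [-5,2.4,0.3],"rot": [0,0,0]},{"xyz": [-4.8,2.2,0.1],"rot": [0,0,0]}])

```text
t: 3.22
tcp_pos: [505.3, 167.2, 199.5]
tcp_rot: [[-0.316, 0.949, 0.0], [0.949, 0.316, 0.0], [0.0, 0.0, -1.0]]
ft_force: [0.3, 1.2, 0.2]
width: 0.597
gripper_force: 0.0
```

Run:
```python
from plan import *; from fit import *
np.set_printoptions(precision=3,suppress=True)
plan((504,168,200),108.4)
d=save('wrist','w1.png')
L=robot.trace('wrist','hanger')
print([(np.round(e['xy']),round(e['conf'],2),e['mask'].sum()) for e in L])
print(proj(d,[[504,168,24],[528,95.5,100]]))
I=d['img'].copy()
for e in L[:1]:
    r=fit([(d,e['mask'])],lambda p:HB,[[528.2,95.6,1.892]]);print(r.x,np.degrees(r.x[2]),r.fun)
    for b in HB:
        cv2.polylines(I,[cv2.convexHull(np.round(proj(d,b@Rz(r.x[2]).T+[r.x[0],r.x[1],0])).astype(np.int32))],True,(255,0,0),1)
cv2.imwrite('pics/w1o.png',I[:,:,::-1])
```

```text
t 3.23 rot [ 0.   -0.    0.01] then xyz cm [ 0.12 -0.1  -0.05] tcp [505.3 167.2 199.5] F [0.3 1.2 0.2]
[(array([457., 209.]), 0.92, np.int64(2522)), (array([ 83., 236.]), 0.9, np.int64(10159)), (array([312., 231.]), 0.64, np.int64(3675))]
[[312.93  176.072]
 [312.476 279.087]]
[528.2    95.6     1.892] 108.40361483875175 1.0
```

View pics/w1o.png

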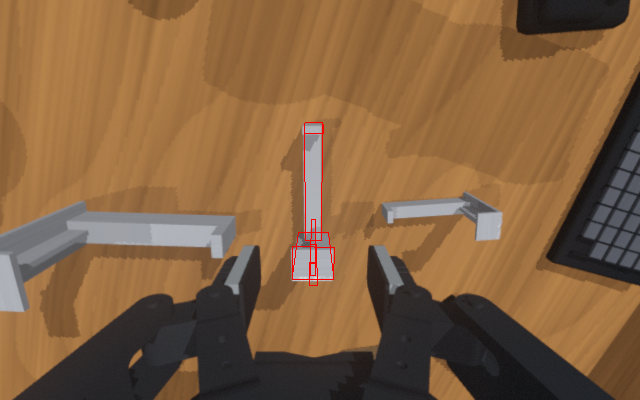

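Run:
```python
from plan import *; from fit import *
np.set_printoptions(precision=3,suppress=True)
d=robot.get_image('wrist')
L=robot.trace('wrist','hanger'); e=min(L,key=lambda e:abs(e['xy'][0]-312))
r=fit([(d,e['mask'])],lambda p:HB,[[528.2,95.6,1.892]]);print(r.x,np.degrees(r.x[2]),r.fun)
x,y,a=r.x; g=Rz(a)@[76,0,0]+[x,y,29]; print(g); plan(g,np.degrees(a))
```

```text
[528.3    93.98    1.903] 109.03830594045053 0.06623409996145446
[503.509 165.823  29.   ]
t 3.42 rot [-0.03 -0.02 -0.69] then xyz cm [-0.21 -0.16 17.03] tcp [504.3 168.3 199.3] F [ 0.5  0.6 -0.3]
```

Emit:
servo_tool(deltas=[{"xyz": [0,-0.1,3],"rot": [0,0,-0.7]},{"xyz": [0,0,5],"rot": [0,0,0]},{"xyz": [0,0,5],"rot": [0,0,0]},{"xyz": [0,0,3],"rot": [0,0,0]},{"xyz": [0,0,1],"rot": [0,0,0]},{"xyz": [0,0,0],"rot": [0,0,0]}])

```text
t: 4.18
tcp_pos: [503.2, 169.0, 30.1]
tcp_rot: [[-0.329, 0.944, 0.0], [0.944, 0.329, 0.0], [-0.0, 0.0, -1.0]]
ft_force: [-0.0, 0.2, 0.5]
width: 0.595
gripper_force: 0.0
```

Emit:
servo_tool(deltas=[{"xyz": [0,0,0],"rot": [0,0,0]},{"xyz": [0,0,0],"rot": [0,0,0]},{"xyz": [0,0,0],"rot": [0,0,0]},{"xyz": [0,0,0],"rot": [0,0,0]},{"xyz": [0,0,0],"rot": [0,0,0]}], gripper=1, newtons=60)

```text
t: 4.8
tcp_pos: [503.2, 168.4, 29.6]
tcp_rot: [[-0.328, 0.945, -0.0], [0.945, 0.328, 0.0], [0.0, 0.0, -1.0]]
ft_force: [0.5, 0.7, -0.3]
width: -0.001
gripper_force: 0.0
```

Run:
```python
from h import *
d=save('wrist','w2.png'); e=save('scene','s2.png')['img'][:,:,::-1]
a=np.hstack([cv2.resize(d['img'][:,:,::-1],(640,400)),cv2.resize(e[160:300,290:346],(160,400))]);cv2.imwrite('pics/w2c.png',a)
```

```text
(no output)
```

View pics/w2c.png

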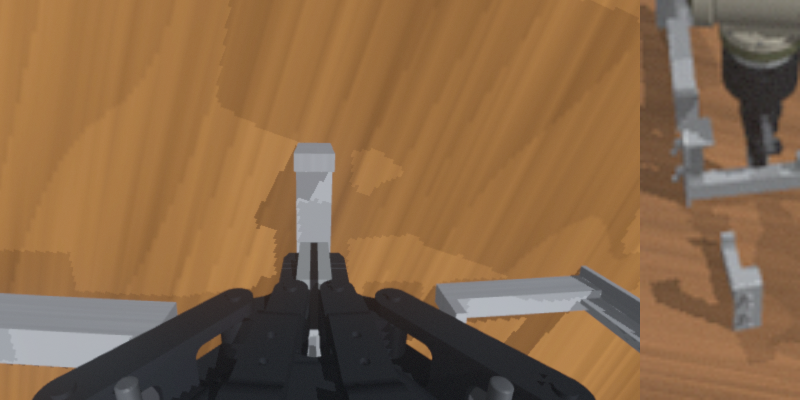

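Run:
```python
from fit import *
np.set_printoptions(precision=1,suppress=True)
d=robot.get_image('scene'); x,y,a=528.3,94,1.903
P=[[503,168.4,z] for z in (5,24,30,50)]+[list(Rz(a)@q+[x,y,0]) for q in ([76,0,24],[130,0,42],[0,0,100])]
print(proj(d,P)); L=robot.trace('scene','hanger'); print([e['xy'] for e in L])
w=robot.get_image('wrist'); print('wrist',proj(w,P))
c,v=ray(w,(320,200)); print(c,v/np.linalg.norm(v), robot.observe()['tcp_pos'],robot.observe()['tcp_rot'])
I=d['img'].copy()
for b in HB: cv2.polylines(I,[cv2.convexHull(np.round(proj(d,b@Rz(a).T+[x,y,0])).astype(np.int32))],True,(255,0,0),1)
for p in proj(d,P[:4]): cv2.circle(I,tuple(np.round(p).astype(int)),1,(0,255,0),-1)
W=w['img'].copy()
for b in HB: cv2.polylines(W,[cv2.convexHull(np.round(proj(w,b@Rz(a).T+[x,y,0])).astype(np.int32))],True,(255,0,0),1)
cv2.imwrite('pics/s3.png',np.hstack([cv2.resize(I[170:270,280:380],(400,400)),W[100:400,170:470][:,:,:][:300].copy() if 0 else cv2.resize(W[100:400,170:470],(400,400))])[:,:,::-1])
```

```text
[[330.  223.9]
 [330.1 220. ]
 [330.2 218.7]
 [330.3 214.5]
 [329.3 220. ]
 [346.9 214.2]
 [303.9 206.3]]
[[303.1, 167.5], [321.0, 224.4], [325.9, 262.9]]
wrist [[313.6 232.2]
 [313.5 245.6]
 [313.5 250.5]
 [313.5 269.4]
 [312.9 250. ]
 [313.1 154.9]
 [311.8 511.5]]
[479.2 236.9 182.5] [ 0.1 -0.3 -1. ] [503.2 168.4  29.6] [[-0.3  0.9 -0. ]
 [ 0.9  0.3 -0. ]
 [-0.  -0.  -1. ]]
```

View pics/s3.png

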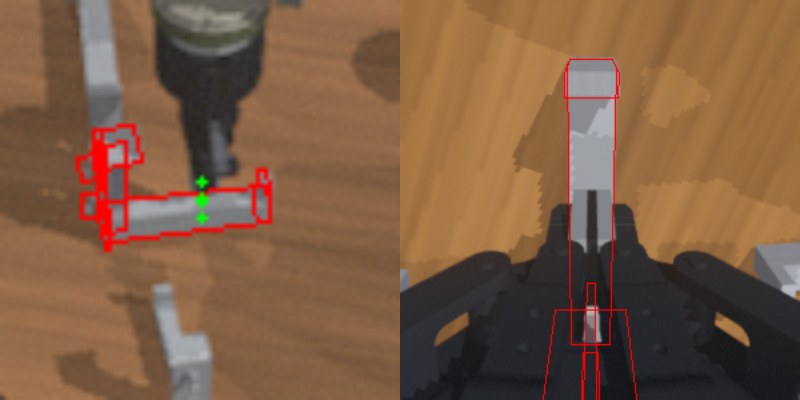

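The fingers shut above the arm, since it stays unobstructed in the scene view. The tips sit higher than I reckoned, so I'll open and go lower, watching the force.

Emit:
servo_tool(deltas=[{"xyz": [0,0,0],"rot": [0,0,0]},{"xyz": [0,0,0],"rot": [0,0,0]},{"xyz": [0,0,0],"rot": [0,0,0]},{"xyz": [0,0,0.3],"rot": [0,0,0]},{"xyz": [0,0,0.3],"rot": [0,0,0]},{"xyz": [0,0,0],"rot": [0,0,0]}], gripper=0.5)

```text
t: 5.8
tcp_pos: [503.0, 168.4, 23.2]
tcp_rot: [[-0.328, 0.945, -0.001], [0.945, 0.328, -0.0], [0.0, -0.001, -1.0]]
ft_force: [0.2, 0.6, 1.4]
width: 0.498
gripper_force: 0.0
```

Run:
```python
from fit import *
np.set_printoptions(precision=1,suppress=True)
d=robot.get_image('scene');w=robot.get_image('wrist');t=robot.get_image('top');o=robot.observe();print(o['ft_force'],o['width'],o['tcp_pos'])
print('top',proj(t,[o['tcp_pos']]))
cv2.imwrite('pics/s4.png',np.hstack([cv2.resize(d['img'][170:270,280:380],(400,400),interpolation=2),cv2.resize(w['img'][100:400,170:470],(400,400))])[:,:,::-1])
```

```text
[-0.2 -0.2  0.6] 0.4953745194481009 [503.3 168.4  23.6]
top [[320.5 192.4]]
```

View pics/s4.png

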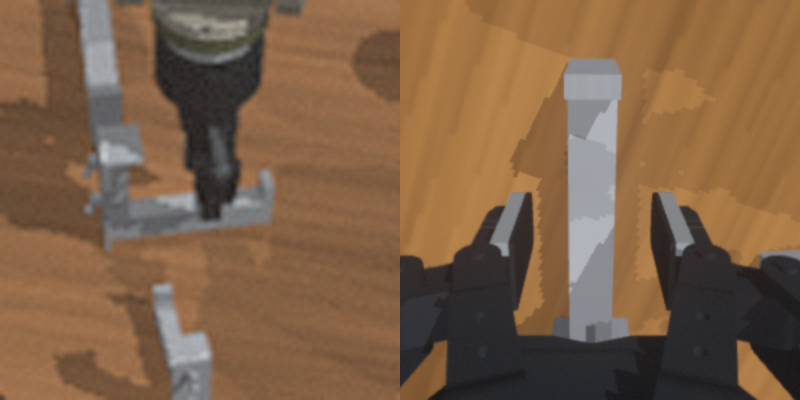

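Run:
```python
from fit import *
np.set_printoptions(precision=1,suppress=True)
w=robot.get_image('wrist');o=robot.observe();R=o['tcp_rot'];p=o['tcp_pos'];print(p,w['mtx'][0,0])
for X in (-11,0,11):
  for dz in (-30,-20,-10,0,10,25):
    q=proj(w,np.array([[X,-21,dz],[X,21,dz]])@R.T+p); print(X,dz,q.ravel(),abs(q[1,0]-q[0,0]))
```

```text
[503.3 168.4  23.6] 321.90241284886287
-11 -30 [266.4 302.3 361.5 302.5] 95.1550402817033
-11 -20 [269.4 289.9 358.5 290. ] 89.1859811495869
-11 -10 [272.  278.9 355.9 279. ] 83.91556534486244
-11 0 [274.3 269.1 353.6 269.2] 79.22884721647608
-11 10 [276.4 260.4 351.4 260.5] 75.03460050527787
-11 25 [279.2 248.9 348.7 249. ] 69.5101678726889
0 -30 [265.3 280.3 362.7 280.5] 97.41400986361009
0 -20 [268.4 269.  359.6 269.1] 91.15566223234288
0 -10 [271.2 259.  356.8 259.1] 85.64779649596437
0 0 [273.6 250.2 354.4 250.3] 80.76385207397942
0 10 [275.8 242.3 352.2 242.4] 76.40405189503963
0 25 [278.6 231.9 349.3 232.1] 70.67709911716918
11 -30 [264.2 257.2 363.9 257.3] 99.75557319221087
11 -20 [267.5 247.1 360.6 247.3] 93.19161027022
11 -10 [270.3 238.3 357.8 238.4] 87.43395566844828
11 0 [272.8 230.5 355.2 230.6] 82.34329702457069
11 10 [275.1 223.5 352.9 223.7] 77.81053485866084
11 25 [278.1 214.4 349.9 214.6] 71.87272085202301
```

The wrist geometry puts the half-open tips about 22 mm behind the reported TCP, so there is clearance to go down. I'll do it stepwise.

Emit:
servo_tool(deltas=[{"xyz": [0,0,0.5],"rot": [0,0,0]},{"xyz": [0,0,0.5],"rot": [0,0,0]},{"xyz": [0,0,0.3],"rot": [0,0,0]},{"xyz": [0,0,0],"rot": [0,0,0]}])

```text
t: 6.5
tcp_pos: [503.1, 168.4, 10.3]
tcp_rot: [[-0.328, 0.945, -0.001], [0.945, 0.328, -0.0], [0.0, -0.001, -1.0]]
ft_force: [-0.9, -0.6, -1.0]
width: 0.504
gripper_force: 0.0
```

Run:
```python
from fit import *
d=robot.get_image('scene');w=robot.get_image('wrist');t=robot.get_image('top');o=robot.observe();print(o['ft_force'],o['width'],o['tcp_pos'],o['joint_pos'])
cv2.imwrite('pics/s5.png',np.hstack([cv2.resize(d['img'][170:270,280:380],(400,400),interpolation=2),cv2.resize(w['img'][100:400,170:470],(400,400))])[:,:,::-1])
```

```text
[ 0.07528272 -0.32266582  0.86190938] 0.5011700760355925 [503.31464567 168.44181412  10.69955413] [ 1.02034272e-01  5.88858889e-01  1.69884103e+00 -2.64536640e-06
  8.53683009e-01 -2.32008592e-01]
```

View pics/s5.png

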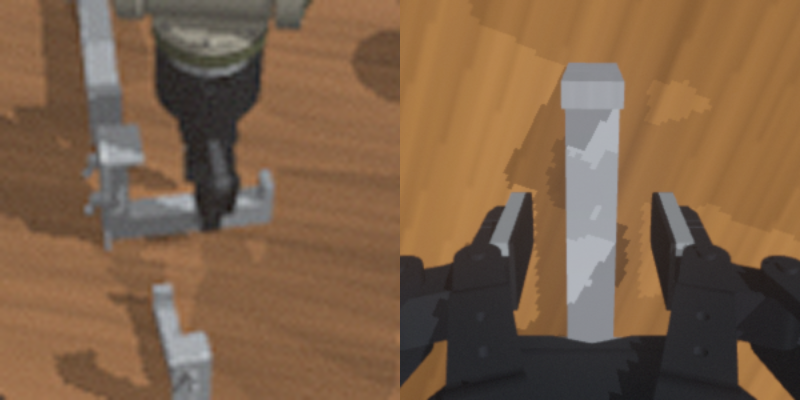

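Emit:
servo_tool(deltas=[{"xyz": [0,0,0.3],"rot": [0,0,0]},{"xyz": [0,0,0],"rot": [0,0,0]},{"xyz": [0,0,0],"rot": [0,0,0]},{"xyz": [0,0,0],"rot": [0,0,0]},{"xyz": [0,0,0],"rot": [0,0,0]}], gripper=1, newtons=60)

```text
t: 7.28
tcp_pos: [503.0, 168.4, 7.5]
tcp_rot: [[-0.328, 0.945, -0.0], [0.945, 0.328, -0.0], [0.0, -0.0, -1.0]]
ft_force: [-1.7, -1.2, 0.7]
width: 0.19
gripper_force: 58.8
```

Emit:
servo_tool(deltas=[{"xyz": [0,0,0],"rot": [0,0,0]},{"xyz": [0,0,0],"rot": [0,0,0]},{"xyz": [0,0,0.1],"rot": [0,0,0]},{"xyz": [0,0,0.1],"rot": [0,0,0]},{"xyz": [0,0,0.1],"rot": [0,0,0]},{"xyz": [0,0,0],"rot": [0,0,0]}], gripper=0.68)

```text
t: 8.02
tcp_pos: [503.2, 168.4, 4.5]
tcp_rot: [[-0.328, 0.945, -0.0], [0.945, 0.328, -0.0], [0.0, -0.0, -1.0]]
ft_force: [0.1, 0.4, -1.0]
width: 0.318
gripper_force: 0.0
```

Emit:
servo_tool(deltas=[{"xyz": [0,0,0.1],"rot": [0,0,0]},{"xyz": [0,0,0.1],"rot": [0,0,0]},{"xyz": [0,0,0],"rot": [0,0,0]}])

```text
t: 8.4
tcp_pos: [503.2, 168.4, 2.5]
tcp_rot: [[-0.328, 0.945, -0.0], [0.945, 0.328, -0.0], [0.0, -0.0, -1.0]]
ft_force: [0.4, -0.1, -0.5]
width: 0.321
gripper_force: 0.0
```

Emit:
servo_tool(deltas=[{"xyz": [0,0,0.1],"rot": [0,0,0]},{"xyz": [0,0,0.1],"rot": [0,0,0]},{"xyz": [0,0,0],"rot": [0,0,0]}])

```text
t: 8.78
tcp_pos: [503.2, 168.4, 0.5]
tcp_rot: [[-0.328, 0.945, -0.0], [0.945, 0.328, -0.0], [0.0, -0.0, -1.0]]
ft_force: [0.3, 0.5, 0.6]
width: 0.318
gripper_force: 0.0
```

Emit:
servo_tool(deltas=[{"xyz": [0,0,0.1],"rot": [0,0,0]},{"xyz": [0,0,0.1],"rot": [0,0,0]},{"xyz": [0,0,0],"rot": [0,0,0]}])

```text
t: 9.15
tcp_pos: [503.2, 168.4, -1.5]
tcp_rot: [[-0.328, 0.945, -0.0], [0.945, 0.328, -0.0], [0.0, -0.0, -1.0]]
ft_force: [0.4, -0.0, -0.1]
width: 0.316
gripper_force: 0.0
```

Run:
```python
from fit import *
d=robot.get_image('scene');w=robot.get_image('wrist');o=robot.observe();print(o['ft_force'],o['width'],o['tcp_pos'])
cv2.imwrite('pics/s6.png',np.hstack([cv2.resize(d['img'][180:250,300:370],(400,400),interpolation=2),cv2.resize(w['img'][160:360,220:420],(400,400))])[:,:,::-1])
```

```text
[ 0.69808741  0.4417159  -0.53857863] 0.32473836540665363 [503.2364491  168.42044676  -1.41042471]
```

View pics/s6.png

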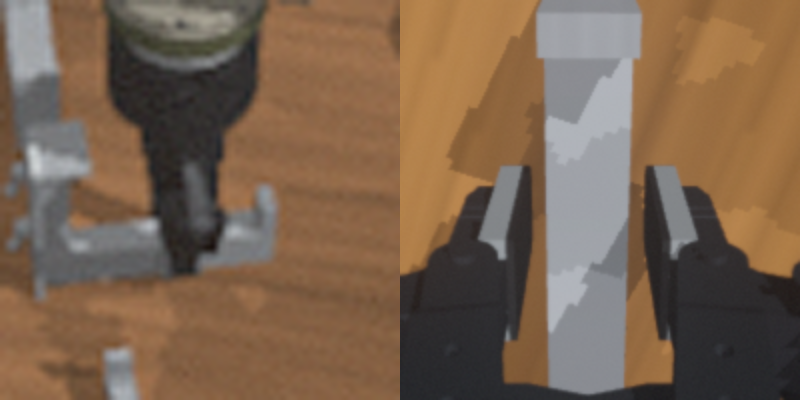

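Emit:
servo_tool(deltas=[{"xyz": [0,0,0],"rot": [0,0,0]},{"xyz": [0,0,0],"rot": [0,0,0]},{"xyz": [0,0,0],"rot": [0,0,0]},{"xyz": [0,0,-1],"rot": [0,0,0]},{"xyz": [0,0,-3],"rot": [0,0,0]},{"xyz": [0,0,-5],"rot": [0,0,0]},{"xyz": [0,0,-5],"rot": [0,0,0]},{"xyz": [0,0,-5],"rot": [0,0,0]}], gripper=1, newtons=80)

```text
t: 10.25
tcp_pos: [502.8, 168.4, 190.4]
tcp_rot: [[-0.328, 0.945, -0.0], [0.945, 0.328, 0.0], [0.0, -0.0, -1.0]]
ft_force: [0.8, 0.2, -3.4]
width: 0.187
gripper_force: 78.7
```

Emit:
servo_tool(deltas=[{"xyz": [0,0,-4],"rot": [0,0,-6]},{"xyz": [0,0,-2.2],"rot": [0,0,-6]},{"xyz": [0,0,0],"rot": [0,0,-5.9]},{"xyz": [-3,-2.2,0],"rot": [0,0,0]},{"xyz": [-4.8,-3.6,0],"rot": [0,0,0]},{"xyz": [-4.8,-3.6,0],"rot": [0,0,0]},{"xyz": [-4.8,-3.6,0],"rot": [0,0,0]},{"xyz": [-4.8,-3.6,0],"rot": [0,0,0]}])

```text
t: 11.25
tcp_pos: [503.8, -110.5, 250.7]
tcp_rot: [[-0.602, 0.798, -0.0], [0.798, 0.602, 0.0], [0.0, 0.0, -1.0]]
ft_force: [0.9, -0.2, -3.9]
width: 0.186
gripper_force: 78.8
```

Emit:
servo_tool(deltas=[{"xyz": [0,0,0],"rot": [0,-10,0]},{"xyz": [0,0,0],"rot": [0,-10,0]},{"xyz": [0,0,0],"rot": [0,-10,0]},{"xyz": [0,0,0],"rot": [0,-10,0]},{"xyz": [0,0,0],"rot": [0,0,0]}])

```text
t: 11.88
tcp_pos: [502.9, -107.3, 249.2]
tcp_rot: [[-0.465, 0.797, 0.385], [0.611, 0.604, -0.512], [-0.64, -0.002, -0.768]]
ft_force: [0.8, -0.6, -3.1]
width: 0.188
gripper_force: 79.1
```

Run:
```python
from fit import *
np.set_printoptions(precision=3,suppress=True)
w=save('wrist','w7.png');o=robot.observe();print(o['t'],o['ft_force'],o['width'],o['tcp_pos'],o['tcp_rot'])
c,a=[492,-243.5],np.radians(127)
q=[proj(w,(Rz(a)@np.array([0,y,z]))+[*c,0])[0] for y in (-26,26) for z in (250,205,161,117,73)];print(np.round(q))
print([(np.round(e['xy']),e['conf']) for n in('upright','telltale','upright_slot') for e in robot.boxes_of('wrist',n)])
```

```text
11.925 [ 0.564  1.294 -3.206] 0.18386188691535488 [ 503.881 -108.044  250.248] [[-0.464  0.798  0.385]
 [ 0.612  0.603 -0.511]
 [-0.64  -0.001 -0.768]]
[[231. 305.]
 [238. 253.]
 [244. 209.]
 [250. 172.]
 [254. 141.]
 [165. 305.]
 [178. 252.]
 [189. 209.]
 [198. 172.]
 [207. 141.]]
[(array([221., 181.]), 0.94), (array([225., 184.]), 0.54), (array([204., 170.]), 0.53), (array([225., 183.]), 0.68)]
```

View pics/w7.png

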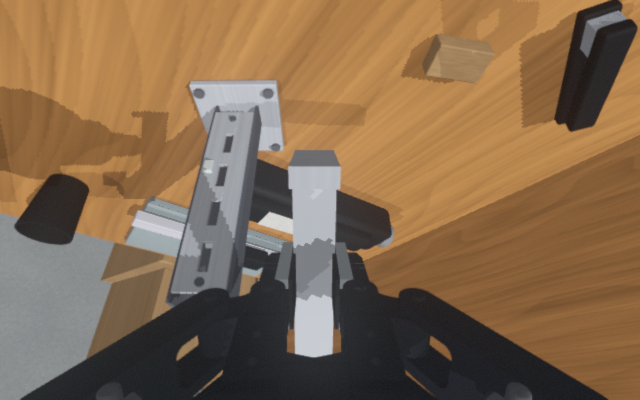

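The view shows the whole slotted face at columns 170–260, rows 108–300. The slots are near (205,257), (214,211), (222,176) and (229,143), and the white tell-tale is at (208,166). I'll fit the strip to the slot contrast.

```bash
cat > up.py <<'E'
from fit import *
K=3
def setup(w):
    g=cv2.cvtColor(w['img'],cv2.COLOR_RGB2GRAY).astype(np.float32)
    return cv2.resize(g,None,fx=K,fy=K,interpolation=cv2.INTER_CUBIC)
def poly(w,P,p):
    q=proj(w,np.array(P,float)@Rz(p[2]).T+[p[0],p[1],0]); return np.round(((q+.5)*K-.5)*16).astype(np.int32)
def masks(w,p,shape):
    dark=np.zeros(shape,np.uint8);ring=np.zeros(shape,np.uint8);front=np.zeros(shape,np.uint8)
    for s in (205,161,117,73):
        s=s+p[3]; h=4.75
        R=lambda x,e:[[x,-h-e,s-e],[x,h+e,s-e],[x,h+e,s+28+e],[x,-h-e,s+28+e]]
        a=np.zeros(shape,np.uint8);b=a.copy()
        cv2.fillConvexPoly(a,poly(w,R(0,0),p),1,shift=4);cv2.fillConvexPoly(b,poly(w,R(-4,0),p),1,shift=4)
        dark|=a&b; front|=a; cv2.fillConvexPoly(ring,poly(w,R(0,4),p),1,shift=4)
    f=np.zeros(shape,np.uint8);F=np.zeros(shape,np.uint8)
    z=lambda e:[[0,-26-e,60],[0,26+e,60],[0,26+e,250+e],[0,-26-e,250+e]]
    return dark>0,(ring>0)&(front==0)
def outline(w,p,g):
    # signed: sample gray just inside vs outside of face side edges & top
    G=0
    for y,s in ((-26,-1),(26,1)):
        zz=np.linspace(70,245,80)
        for e in (1.0,):
            i=proj(w,np.c_[0*zz,0*zz+y-s*e,zz]@Rz(p[2]).T+[p[0],p[1],0]);o=proj(w,np.c_[0*zz,0*zz+y+s*e,zz]@Rz(p[2]).T+[p[0],p[1],0])
            f=lambda q:cv2.remap(g,((q[:,0]+.5)*K-.5).astype(np.float32)[:,None],((q[:,1]+.5)*K-.5).astype(np.float32)[:,None],1)[:,0]
            G+=np.mean(np.abs(f(i)-f(o)))
    return G
def cost(p,w,g,wo):
    d,r=masks(w,p,g.shape)
    if d.sum()<200: return 1e3
    return g[d].mean()-g[r].mean()+0.5*g[d].std()+0.5*g[r].std()-wo*outline(w,p,g)
E
cat > up1.py <<'E'
from up import *
np.set_printoptions(precision=3,suppress=True)
w=robot.get_image('wrist'); g=setup(w); g=cv2.GaussianBlur(g,(0,0),1)
for wo in (0,.3):
    best=[]
    for dz in (-10,-6,-2,4,9):
      for dx in (-4,0,4):
        p0=np.array([491+.8*dx,-243.5+.6*dx,np.radians(127),dz]); st=np.diag([4,4,.04,3.])
        r=minimize(cost,p0,args=(w,g,wo),method='Nelder-Mead',options=dict(initial_simplex=np.vstack([p0,p0+st]),maxiter=250,xatol=.02,fatol=1e-3)); best.append((r.fun,*r.x[:2],np.degrees(r.x[2]),r.x[3]))
    best.sort(); print(wo); print(np.array(best[:4]))
E
python3 up1.py
```

```text
0
[[ -42.225  489.263 -243.832  138.556  -10.039]
 [ -42.027  488.993 -243.075  139.468   -9.51 ]
 [ -41.774  489.694 -245.077  133.982  -10.971]
 [ -41.616  489.916 -245.778  134.91   -11.487]]
0.3
[[ -67.343  489.059 -244.885  137.817  -10.393]
 [ -67.273  489.162 -245.224  137.64   -10.774]
 [ -67.263  489.402 -245.978  137.438  -11.214]
 [ -67.251  488.86  -244.363  137.848   -9.971]]
```

```bash
cat > up2.py <<'E'
from up import *
np.set_printoptions(precision=3,suppress=True)
w=robot.get_image('wrist'); t=robot.trace('wrist','upright')[0]; print(t['conf'],t['mask'].sum())
r=fit([(w,t['mask'])],lambda p:UB(p[3]),[[491,-244,2.217,33]]);print('sil wrist',r.x,np.degrees(r.x[2]),r.fun)
g=cv2.GaussianBlur(setup(w),(0,0),1)
# foot front edge line: strongest-gradient fit
def edge(pp,q,n=60,rng=8):
    a,b=proj(w,np.array([pp,q])); d=(b-a)/np.linalg.norm(b-a); nn=np.array([-d[1],d[0]]); out=[]
    s=np.arange(-rng,rng,.25)
    for u in np.linspace(.1,.9,n):
        c=a+u*(b-a); P=c+s[:,None]*nn
        v=cv2.remap(g,((P[:,0]+.5)*K-.5).astype(np.float32)[:,None],((P[:,1]+.5)*K-.5).astype(np.float32)[:,None],1)[:,0]
        k=np.argmax(np.abs(np.gradient(v))); out.append(P[k])
    return np.array(out)
p=[491,-244,np.radians(127)]
W=lambda X:np.array(X)@Rz(p[2]).T+[p[0],p[1],0]
for nm,A,B in (('front',[25,-50,10],[25,50,10]),('left',[25,50,10],[-20,50,10]),('right',[25,-50,10],[-30,-50,10])):
    E=edge(W(A),W(B)); X=np.array([onz(w,e,10)[:2] for e in E])
    l=cv2.fitLine(X.astype(np.float32),cv2.DIST_HUBER,0,.5,.01).ravel(); res=np.abs((X-l[2:])@[-l[1],l[0]])
    print(nm,'angle',np.degrees(np.arctan2(l[1],l[0])),'pt',l[2:],'med res',np.median(res))
for yaw in (125,126,127,128,129):
    b=[]
    for dz in (-11,-8,0):
        f=lambda q:cost([q[0],q[1],np.radians(yaw),q[2]],w,g,.3)
        p0=np.array([490,-244.5,dz]);r=minimize(f,p0,method='Nelder-Mead',options=dict(initial_simplex=np.vstack([p0,p0+np.diag([4,4,3.])]),xatol=.02,fatol=1e-3)); b.append((r.fun,*r.x))
    print(yaw,np.array(min(b)))
E
python3 up2.py
```

```text
0.8 15060
sil wrist [ 492.068 -244.847    2.214   23.63 ] 126.8587069706747 0.08355737504582672
front angle 36.497498 pt [ 477.253 -221.978] med res 0.4570822986301831
left angle -53.21429 pt [ 448.659 -271.944] med res 0.2975501403425026
right angle -52.596584 pt [ 534.418 -220.35 ] med res 0.13024747058412317
125 [ -48.856  497.338 -271.003  -29.113]
126 [ -48.63   496.262 -266.786  -24.854]
127 [ -48.431  494.513 -261.153  -20.36 ]
128 [ -50.603  494.161 -260.074  -19.929]
129 [ -53.66   494.62  -262.059  -22.218]
```

```bash
cat > prof.py <<'E'
from up import *
w=robot.get_image('wrist'); g=setup(w); p=[489.8,-243.8,np.radians(126.9)]
def samp(P):
    q=proj(w,np.array(P,float)@Rz(p[2]).T+[p[0],p[1],0])
    return cv2.remap(g,((q[:,0]+.5)*K-.5).astype(np.float32)[:,None],((q[:,1]+.5)*K-.5).astype(np.float32)[:,None],1)[:,0].astype(int)
for y in (-2,0,2):
    zz=np.arange(55,256,1.); print('y',y); v=samp([[0,y,z] for z in zz])
    print(' '.join(f'{int(z)}:{a}' for z,a in zip(zz[::1],v) ))
for z in (205,210,215,218,166,170,122):
    yy=np.arange(-34,35,1.); print('z',z,' '.join(f'{int(a)}:{b}' for a,b in zip(yy,samp([[0,y,z] for y in yy]))))
E
python3 prof.py
```

```text
y -2
55:163 56:162 57:163 58:163 59:163 60:163 61:165 62:171 63:176 64:174 65:168 66:147 67:120 68:96 69:79 70:75 71:73 72:72 73:72 74:72 75:74 76:75 77:77 78:75 79:73 80:73 81:72 82:72 83:74 84:74 85:73 86:74 87:72 88:73 89:78 90:101 91:134 92:158 93:163 94:164 95:163 96:164 97:164 98:164 99:163 100:163 101:162 102:162 103:162 104:162 105:162 106:167 107:174 108:164 109:139 110:105 111:81 112:72 113:71 114:72 115:71 116:70 117:71 118:71 119:70 120:70 121:71 122:70 123:70 124:70 125:69 126:71 127:69 128:68 129:70 130:71 131:71 132:68 133:70 134:96 135:141 136:159 137:164 138:165 139:164 140:164 141:163 142:163 143:163 144:163 145:163 146:163 147:163 148:162 149:160 150:164 151:173 152:158 153:120 154:81 155:69 156:70 157:69 158:71 159:69 160:68 161:68 162:67 163:68 164:69 165:69 166:70 167:71 168:70 169:69 170:70 171:70 172:69 173:70 174:70 175:69 176:68 177:69 178:85 179:111 180:125 181:125 182:126 183:125 184:123 185:124 186:124 187:123 188:123 189:122 190:122 191:123 192:123 193:124 194:129 195:131 196:131 197:144 198:150 199:149 200:148 201:120 202:79 203:67 204:68 205:70 206:68 
[... 5936 characters left out ...]
0 3:78 4:95 5:114 6:123 7:124 8:123 9:125 10:124 11:123 12:124 13:126 14:126 15:126 16:124 17:123 18:121 19:123 20:125 21:124 22:107 23:84 24:107 25:158 26:173 27:173 28:170 29:168 30:166 31:166 32:162 33:156 34:155
z 122 -34:63 -33:77 -32:84 -31:84 -30:84 -29:83 -28:83 -27:85 -26:87 -25:89 -24:93 -23:111 -22:142 -21:159 -20:162 -19:164 -18:166 -17:165 -16:164 -15:164 -14:164 -13:164 -12:163 -11:162 -10:161 -9:162 -8:163 -7:164 -6:162 -5:151 -4:106 -3:72 -2:70 -1:72 0:72 1:71 2:73 3:98 4:136 5:156 6:160 7:163 8:165 9:166 10:164 11:163 12:164 13:164 14:158 15:136 16:123 17:122 18:123 19:125 20:125 21:123 22:109 23:89 24:104 25:139 26:149 27:148 28:149 29:150 30:151 31:150 32:147 33:144 34:138
```

Slot tops read 10.3 mm low at a consistent 44 mm pitch, so the strip offset is about −10.3. The foot edges give yaw 126.9° and origin (489.8, −243.8). I'll untilt and go to a standoff in front of the slots.

Emit:
servo_tool(deltas=[{"xyz": [0,0,0],"rot": [0,10,0]},{"xyz": [0,0,0],"rot": [0,10,0]},{"xyz": [0,0,0],"rot": [0,10,0]},{"xyz": [0,0,0],"rot": [0,10,0]},{"xyz": [3,0,0],"rot": [0,0,0]},{"xyz": [0,-4.5,0],"rot": [0,0,0]},{"xyz": [0,-4.5,0],"rot": [0,0,0]},{"xyz": [0,0,0],"rot": [0,0,0]}])

```text
t: 13.28
tcp_pos: [413.4, -140.5, 251.0]
tcp_rot: [[-0.6, 0.8, 0.001], [0.8, 0.6, -0.0], [-0.001, 0.0, -1.0]]
ft_force: [1.1, 0.7, -3.1]
width: 0.181
gripper_force: 79.4
```

```bash
python3 -c "
from plan import *
plan((425.6,-158.2,129.2),126.9)"
```

```text
t 13.28 rot [ 0.01  0.04 -0.02] then xyz cm [-2.15 -0.09 12.18] tcp [ 413.4 -140.5  251. ] F [ 1.1  0.7 -3.1]
```

Emit:
servo_tool(deltas=[{"xyz": [0,-0.1,4],"rot": [0,0,0]},{"xyz": [0,0,4],"rot": [0,0,0]},{"xyz": [0,0,3],"rot": [0,0,0]},{"xyz": [0,0,1.2],"rot": [0,0,0]},{"xyz": [-1.2,0,0],"rot": [0,0,0]},{"xyz": [-0.9,0,0],"rot": [0,0,0]},{"xyz": [0,0,0],"rot": [0,0,0]}])

```text
t: 14.15
tcp_pos: [427.2, -157.3, 129.4]
tcp_rot: [[-0.602, 0.799, 0.002], [0.799, 0.602, -0.001], [-0.002, 0.001, -1.0]]
ft_force: [-0.2, 0.8, -3.2]
width: 0.19
gripper_force: 79.4
```

Run:
```python
from plan import *
from fit import *
plan((425.6,-158.2,129.2),126.9)
o=robot.observe();R=o['tcp_rot'];p=o['tcp_pos']; a=np.arctan2(R[1,0],R[0,0]); 
H=np.array([*(p[:2]-78.5*R[:2,0]),p[2]+1.5]); print('hanger',H,np.degrees(a))
ims=[]
for c in('scene','top'):
    d=robot.get_image(c);I=cv2.resize(d['img'],None,fx=4,fy=4,interpolation=2)
    q=np.vstack([proj(d,[489.8,-243.8,200]),proj(d,H+[0,0,60])]).mean(0)*4; x0,y0=np.clip(q-200,0,[2160,1200]).astype(int)
    for b in HB[:1]+HB[5:]:
        cv2.polylines(I,[cv2.convexHull(np.round(proj(d,b@Rz(a).T+H)*4+1.5).astype(np.int32))],True,(255,0,0),1)
    for s in (194.7,150.7):
        P=np.array([[0,-4.75,s],[0,4.75,s],[0,4.75,s+28],[0,-4.75,s+28]])@Rz(np.radians(126.9)).T+[489.8,-243.8,0]
        cv2.polylines(I,[np.round(proj(d,P)*4+1.5).astype(np.int32)],True,(0,255,0),1)
    ims.append(I[y0:y0+400,x0:x0+400])
cv2.imwrite('pics/x1.png',np.hstack(ims)[:,:,::-1])
```

```text
t 14.15 rot [0.03 0.1  0.11] then xyz cm [ 0.03 -0.18  0.02] tcp [ 427.2 -157.3  129.4] F [-0.2  0.8 -3.2]
hanger [ 474.49781644 -220.02345361  130.88142135] 127.00931801774554
```

View pics/x1.png

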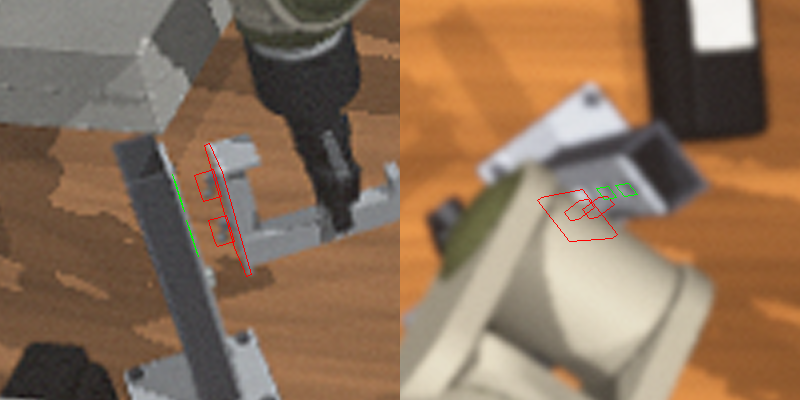

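Emit:
servo_tool(deltas=[{"xyz": [0,-0.15,0],"rot": [0,0,0.1]},{"xyz": [0,0,0],"rot": [0,0,0]},{"xyz": [0,0,0],"rot": [0,0,0]}])

```text
t: 14.62
tcp_pos: [425.2, -157.2, 128.7]
tcp_rot: [[-0.601, 0.799, 0.0], [0.799, 0.601, -0.0], [-0.0, 0.0, -1.0]]
ft_force: [0.0, 0.0, -3.8]
width: 0.187
gripper_force: 79.4
```

```bash
cat > avg.py <<'E'
from plan import *
def avg(n=6):
    P=[];F=[];Y=[]
    for _ in range(n):
        robot.get_image('top');o=robot.observe();P.append(o['tcp_pos']);F.append(o['ft_force']);Y.append(np.degrees(np.arctan2(o['tcp_rot'][1,0],o['tcp_rot'][0,0])))
    p=np.mean(P,0); a=np.radians(126.9); n_=np.array([np.cos(a),np.sin(a)]);y_=np.array([-n_[1],n_[0]])
    q=p[:2]-[489.8,-243.8]
    print('t',round(o['t'],2),'hanger rel upright: gap',(q@n_-78.5).round(2),'lat y',(q@y_).round(2),'z-home',(p[2]+1.5-114.7).round(2),'std',np.std(P,0).round(2),'yaw',np.mean(Y).round(2),'F(n,y,z)',np.round([np.mean(F,0)[:2]@n_,np.mean(F,0)[:2]@y_,np.mean(F,0)[2]],1),'w',round(o['width'],3))
E
python3 -c "
from avg import *
avg()"
```

```text
t 14.93 hanger rel upright: gap 29.48 lat y -0.28 z-home 15.42 std [0.01 0.01 0.02] yaw 126.94 F(n,y,z) [ 0.1  0.  -3. ] w 0.187
```

Emit:
servo_tool(deltas=[{"xyz": [-0.8,0,0],"rot": [0,0,0]},{"xyz": [-0.6,0,0],"rot": [0,0,0]},{"xyz": [-0.2,0,0],"rot": [0,0,0]},{"xyz": [-0.2,0,0],"rot": [0,0,0]},{"xyz": [0,0,0],"rot": [0,0,0]}])

```text
t: 15.55
tcp_pos: [436.0, -171.7, 128.6]
tcp_rot: [[-0.601, 0.799, -0.0], [0.799, 0.601, -0.0], [0.0, -0.0, -1.0]]
ft_force: [-0.1, -0.2, -3.4]
width: 0.182
gripper_force: 79.4
```

```bash
python3 -c "
from avg import *
avg(3)"
```

```text
t 15.7 hanger rel upright: gap 11.55 lat y -0.28 z-home 15.38 std [0.01 0.01 0.02] yaw 126.94 F(n,y,z) [ 0.2  0.1 -3.6] w 0.186
```

Emit:
servo_tool(deltas=[{"xyz": [-0.2,0,0],"rot": [0,0,0]},{"xyz": [-0.2,0,0],"rot": [0,0,0]},{"xyz": [0,0,0],"rot": [0,0,0]}])

```text
t: 16.08
tcp_pos: [438.5, -175.0, 128.6]
tcp_rot: [[-0.601, 0.799, 0.0], [0.799, 0.601, -0.0], [-0.0, 0.0, -1.0]]
ft_force: [-0.8, -0.4, -3.5]
width: 0.187
gripper_force: 79.4
```

Emit:
servo_tool(deltas=[{"xyz": [-0.2,0,0],"rot": [0,0,0]},{"xyz": [-0.1,0,0],"rot": [0,0,0]},{"xyz": [0,0,0],"rot": [0,0,0]}])

```text
t: 16.45
tcp_pos: [440.3, -177.3, 128.6]
tcp_rot: [[-0.601, 0.799, -0.0], [0.799, 0.601, 0.0], [0.0, -0.0, -1.0]]
ft_force: [0.9, -0.2, -3.5]
width: 0.187
gripper_force: 79.4
```

Tabs are entering freely, with no force at about a 4.6 mm gap.

Emit:
servo_tool(deltas=[{"xyz": [-0.15,0,0],"rot": [0,0,0]},{"xyz": [-0.1,0,0],"rot": [0,0,0]},{"xyz": [0,0,0],"rot": [0,0,0]}])

```text
t: 16.82
tcp_pos: [441.7, -179.3, 128.6]
tcp_rot: [[-0.601, 0.799, -0.0], [0.799, 0.601, -0.0], [0.0, -0.0, -1.0]]
ft_force: [0.0, 0.4, -3.0]
width: 0.186
gripper_force: 79.4
```

Emit:
servo_tool(deltas=[{"xyz": [-0.1,0,0],"rot": [0,0,0]},{"xyz": [0,0,0],"rot": [0,0,0]}])

```text
t: 17.08
tcp_pos: [442.4, -180.1, 128.6]
tcp_rot: [[-0.601, 0.799, 0.0], [0.799, 0.601, 0.0], [0.0, 0.0, -1.0]]
ft_force: [0.7, 0.2, -4.0]
width: 0.187
gripper_force: 79.4
```

Emit:
servo_tool(deltas=[{"xyz": [-0.1,0,0],"rot": [0,0,0]},{"xyz": [0,0,0],"rot": [0,0,0]}])

```text
t: 17.32
tcp_pos: [442.9, -180.9, 128.6]
tcp_rot: [[-0.601, 0.799, -0.0], [0.799, 0.601, -0.0], [0.0, -0.0, -1.0]]
ft_force: [-0.6, -0.1, -3.8]
width: 0.184
gripper_force: 79.4
```

Emit:
servo_tool(deltas=[{"xyz": [-0.1,0,0],"rot": [0,0,0]},{"xyz": [0,0,0],"rot": [0,0,0]}])

```text
t: 17.58
tcp_pos: [443.4, -181.5, 128.5]
tcp_rot: [[-0.601, 0.799, -0.001], [0.799, 0.601, 0.0], [0.001, -0.0, -1.0]]
ft_force: [-1.2, 1.3, -3.9]
width: 0.187
gripper_force: 79.4
```

Emit:
servo_tool(deltas=[{"xyz": [-0.1,0,0],"rot": [0,0,0]},{"xyz": [0,0,0],"rot": [0,0,0]}])

```text
t: 17.82
tcp_pos: [443.4, -181.7, 128.3]
tcp_rot: [[-0.601, 0.799, -0.002], [0.799, 0.601, 0.002], [0.003, -0.001, -1.0]]
ft_force: [-4.2, 4.3, -2.7]
width: 0.187
gripper_force: 79.7
```

Plate is flat against the face with about 6 N on it. I'll lower to the catch.

Emit:
servo_tool(deltas=[{"xyz": [0,0,0.2],"rot": [0,0,0]},{"xyz": [0,0,0.2],"rot": [0,0,0]},{"xyz": [0,0,0],"rot": [0,0,0]}])

```text
t: 18.2
tcp_pos: [443.5, -181.6, 124.5]
tcp_rot: [[-0.601, 0.799, -0.002], [0.799, 0.601, 0.002], [0.003, -0.0, -1.0]]
ft_force: [-4.1, 5.2, -0.8]
width: 0.186
gripper_force: 79.8
```

Emit:
servo_tool(deltas=[{"xyz": [0,0,0.1],"rot": [0,0,0]},{"xyz": [0,0,0.1],"rot": [0,0,0]},{"xyz": [0,0,0],"rot": [0,0,0]}])

```text
t: 18.58
tcp_pos: [443.5, -181.6, 122.8]
tcp_rot: [[-0.601, 0.799, -0.002], [0.799, 0.601, 0.002], [0.002, -0.0, -1.0]]
ft_force: [-7.0, 7.6, 3.5]
width: 0.184
gripper_force: 80.4
```

On the catch at z-home ≈ 9.6. I'll relax the push a little, release, and lift clear.

Emit:
servo_tool(deltas=[{"xyz": [0.05,0,0],"rot": [0,0,0]},{"xyz": [0,0,0],"rot": [0,0,0]}])

```text
t: 18.82
tcp_pos: [443.6, -181.5, 122.9]
tcp_rot: [[-0.601, 0.799, -0.001], [0.799, 0.601, 0.001], [0.001, -0.0, -1.0]]
ft_force: [-4.8, 5.7, 1.4]
width: 0.186
gripper_force: 80.1
```

Emit:
servo_tool(deltas=[{"xyz": [0,0,0],"rot": [0,0,0]},{"xyz": [0,0,0],"rot": [0,0,0]},{"xyz": [0,0,0],"rot": [0,0,0]},{"xyz": [0,0,0],"rot": [0,0,0]}], gripper=0.5)

```text
t: 19.32
tcp_pos: [443.9, -182.2, 122.7]
tcp_rot: [[-0.601, 0.799, 0.0], [0.799, 0.601, -0.0], [-0.0, 0.0, -1.0]]
ft_force: [-0.6, -0.6, 0.5]
width: 0.502
gripper_force: 0.0
```

Run:
```python
from avg import *; from fit import *
avg(3)
for c in ('scene','wrist'):
    d=robot.get_image(c); L=robot.trace(c,'hanger')
    for e in L: print(c,np.round(e['xy']),round(e['conf'],2),e['mask'].sum())
    H=np.array([489.8,-243.8,124]); print('pred', proj(d,np.array([[0,0,100],[30,0,100],[130,0,42],[65,0,12]])@Rz(np.radians(126.9)).T+H).round(0).tolist())
    if c=='scene':
        m=min(L,key=lambda e:np.hypot(*(np.array(e['xy'])-proj(d,np.array([[50,0,30]])@Rz(np.radians(126.9)).T+H)[0])))['mask']
        for dz in (-10,-5,-2,0,2,5):
            s=sil(d,HB,489.8,-243.8,np.radians(126.9),124+dz); M=cv2.resize(m.astype(np.uint8),None,fx=2,fy=2)>0; print(dz,(s&M).sum()/(s|M).sum(),(s&M).sum()/M.sum())
```

```text
t 19.48 hanger rel upright: gap -1.64 lat y -0.29 z-home 9.43 std [0.02 0.03 0.01] yaw 126.94 F(n,y,z) [0.3 0.1 0.5] w 0.494
scene [304. 161.] 0.83 734
scene [326. 258.] 0.74 318
scene [206. 168.] 0.63 545
pred [[190.0, 151.0], [200.0, 148.0], [237.0, 153.0], [218.0, 167.0]]
-10 0.5789473684210527 0.8628440366972477
-5 0.6026633632703623 0.8926605504587156
-2 0.5631038647342995 0.8555045871559633
0 0.5336481700118064 0.8293577981651377
2 0.4982678983833718 0.791743119266055
5 0.45497498610339077 0.7509174311926605
wrist [313. 245.] 0.61 8461
pred [[312.0, 627.0], [313.0, 571.0], [314.0, 164.0], [313.0, 284.0]]
```

Emit:
servo_tool(deltas=[{"xyz": [0,0,-1],"rot": [0,0,0]},{"xyz": [0,0,-3],"rot": [0,0,0]},{"xyz": [0,0,-4],"rot": [0,0,0]},{"xyz": [0,0,-4],"rot": [0,0,0]},{"xyz": [0,0,-2],"rot": [0,0,0]},{"xyz": [0,0,0],"rot": [0,0,0]}])

```text
t: 20.42
tcp_pos: [444.2, -182.3, 264.1]
tcp_rot: [[-0.601, 0.799, 0.003], [0.799, 0.601, -0.002], [-0.003, 0.001, -1.0]]
ft_force: [-0.2, -0.6, -0.3]
width: 0.505
gripper_force: 0.0
```

Emit:
servo_tool(deltas=[{"xyz": [-2,0,0],"rot": [0,0,0]},{"xyz": [-2,0,0],"rot": [0,0,0]},{"xyz": [-2,0,0],"rot": [0,0,0]},{"xyz": [0,0,0],"rot": [0,0,0]},{"xyz": [0,0,0],"rot": [0,0,0]}], gripper=1, newtons=40)

```text
t: 21.05
tcp_pos: [479.4, -229.5, 262.0]
tcp_rot: [[-0.601, 0.799, -0.001], [0.799, 0.601, 0.001], [0.001, -0.0, -1.0]]
ft_force: [0.3, -0.7, 0.2]
width: 0.002
gripper_force: 0.0
```

Run:
```python
from avg import *; from fit import *
avg(3)
d=robot.get_image('scene'); L=robot.trace('scene','hanger')
print([(np.round(e['xy']),e['mask'].sum()) for e in L])
m=min(L,key=lambda e:np.hypot(*(np.array(e['xy'])-[206,168])))['mask']
r=[]
a=np.radians(126.9); M=cv2.resize(m.astype(np.uint8),None,fx=2,fy=2)>0
for dz in range(-8,6):
  for pit in (-6,-3,0,3,6):
    Rp=cv2.Rodrigues(np.array([0,np.radians(pit),0]))[0]
    s=sil(d,[b@Rp.T for b in HB],489.8,-243.8,a,124+dz); r.append(((s&M).sum()/(s|M).sum(),dz,pit))
print(sorted(r)[-4:])
```

```text
t 21.2 hanger rel upright: gap -60.89 lat y -0.41 z-home 149.29 std [0.05 0.05 0.14] yaw 126.96 F(n,y,z) [ 0.2 -0.3  0.3] w -0.002
[(array([324., 259.]), np.int64(253)), (array([304., 161.]), np.int64(731)), (array([212., 168.]), np.int64(634)), (array([407., 289.]), np.int64(750))]
[(np.float64(0.7980613893376414), 0, 6), (np.float64(0.7988989637305699), -2, 6), (np.float64(0.7990882448713774), -4, 3), (np.float64(0.8039597533268419), -1, 6)]
```

Emit:
servo_tool(deltas=[{"xyz": [0,0,1.5],"rot": [0,0,0]},{"xyz": [0,0,1],"rot": [0,0,0]},{"xyz": [0,0,0.4],"rot": [0,0,0]},{"xyz": [0,0,0],"rot": [0,0,0]}])

```text
t: 21.8
tcp_pos: [479.8, -230.0, 233.3]
tcp_rot: [[-0.601, 0.799, -0.0], [0.799, 0.601, 0.0], [0.001, -0.0, -1.0]]
ft_force: [1.0, 0.9, -0.2]
width: 0.005
gripper_force: 0.0
```

Emit:
servo_tool(deltas=[{"xyz": [0,0,0.1],"rot": [0,0,0]},{"xyz": [0,0,0.1],"rot": [0,0,0]},{"xyz": [0,0,0],"rot": [0,0,0]}])

```text
t: 22.18
tcp_pos: [479.9, -230.1, 231.6]
tcp_rot: [[-0.601, 0.799, 0.0], [0.799, 0.601, -0.0], [-0.0, 0.0, -1.0]]
ft_force: [-0.5, 0.5, 0.2]
width: -0.001
gripper_force: 0.0
```

Emit:
servo_tool(deltas=[{"xyz": [0,0,0.1],"rot": [0,0,0]},{"xyz": [0,0,0.1],"rot": [0,0,0]},{"xyz": [0,0,0],"rot": [0,0,0]}])

```text
t: 22.55
tcp_pos: [479.8, -230.0, 229.5]
tcp_rot: [[-0.601, 0.799, -0.0], [0.799, 0.601, 0.0], [0.0, -0.0, -1.0]]
ft_force: [-1.1, -0.8, -0.2]
width: 0.002
gripper_force: 0.0
```

Emit:
servo_tool(deltas=[{"xyz": [0,0,0.1],"rot": [0,0,0]},{"xyz": [0,0,0.1],"rot": [0,0,0]},{"xyz": [0,0,0],"rot": [0,0,0]}])

```text
t: 22.92
tcp_pos: [479.8, -230.0, 227.5]
tcp_rot: [[-0.601, 0.799, -0.0], [0.799, 0.601, 0.0], [0.0, -0.0, -1.0]]
ft_force: [-0.2, 0.3, -0.1]
width: -0.002
gripper_force: 0.0
```

Emit:
servo_tool(deltas=[{"xyz": [0,0,0.1],"rot": [0,0,0]},{"xyz": [0,0,0.1],"rot": [0,0,0]},{"xyz": [0,0,0],"rot": [0,0,0]}])

```text
t: 23.3
tcp_pos: [479.8, -230.0, 225.5]
tcp_rot: [[-0.601, 0.799, -0.0], [0.799, 0.601, 0.0], [0.0, -0.0, -1.0]]
ft_force: [0.4, 0.5, -0.5]
width: 0.001
gripper_force: 0.0
```

Emit:
servo_tool(deltas=[{"xyz": [0,0,0.1],"rot": [0,0,0]},{"xyz": [0,0,0.1],"rot": [0,0,0]},{"xyz": [0,0,0],"rot": [0,0,0]}])

```text
t: 23.68
tcp_pos: [479.8, -230.0, 223.5]
tcp_rot: [[-0.601, 0.799, -0.0], [0.799, 0.601, 0.0], [0.0, -0.0, -1.0]]
ft_force: [-0.0, -0.8, -0.0]
width: 0.005
gripper_force: 0.0
```

Emit:
servo_tool(deltas=[{"xyz": [0,0,0.1],"rot": [0,0,0]},{"xyz": [0,0,0.1],"rot": [0,0,0]},{"xyz": [0,0,0],"rot": [0,0,0]}])

```text
t: 24.05
tcp_pos: [479.8, -230.0, 221.5]
tcp_rot: [[-0.601, 0.799, -0.0], [0.799, 0.601, 0.0], [0.0, -0.0, -1.0]]
ft_force: [0.3, 0.7, -0.0]
width: -0.001
gripper_force: 0.0
```

Emit:
servo_tool(deltas=[{"xyz": [0,0,0.1],"rot": [0,0,0]},{"xyz": [0,0,0.1],"rot": [0,0,0]},{"xyz": [0,0,0],"rot": [0,0,0]}])

```text
t: 24.42
tcp_pos: [479.8, -230.0, 219.5]
tcp_rot: [[-0.601, 0.799, -0.0], [0.799, 0.601, 0.0], [0.0, -0.0, -1.0]]
ft_force: [-1.0, -0.7, -0.4]
width: 0.004
gripper_force: 0.0
```

Emit:
servo_tool(deltas=[{"xyz": [0,0,0.1],"rot": [0,0,0]},{"xyz": [0,0,0],"rot": [0,0,0]}])

```text
t: 24.68
tcp_pos: [479.8, -230.0, 218.5]
tcp_rot: [[-0.601, 0.799, -0.0], [0.799, 0.601, 0.0], [0.0, -0.0, -1.0]]
ft_force: [0.5, 0.8, 0.2]
width: 0.004
gripper_force: 0.0
```

Emit:
servo_tool(deltas=[{"xyz": [0,0,0.1],"rot": [0,0,0]},{"xyz": [0,0,0],"rot": [0,0,0]}])

```text
t: 24.92
tcp_pos: [479.9, -230.0, 217.5]
tcp_rot: [[-0.601, 0.799, -0.0], [0.799, 0.601, 0.0], [0.0, -0.0, -1.0]]
ft_force: [0.0, -0.1, -0.4]
width: 0.003
gripper_force: 0.0
```

Emit:
servo_tool(deltas=[{"xyz": [0,0,0.1],"rot": [0,0,0]},{"xyz": [0,0,0],"rot": [0,0,0]}])

```text
t: 25.18
tcp_pos: [479.9, -230.0, 216.5]
tcp_rot: [[-0.601, 0.799, -0.0], [0.799, 0.601, 0.0], [0.0, -0.0, -1.0]]
ft_force: [1.1, -0.8, 0.1]
width: -0.0
gripper_force: 0.0
```

Emit:
servo_tool(deltas=[{"xyz": [0,0,0.1],"rot": [0,0,0]},{"xyz": [0,0,0],"rot": [0,0,0]}])

```text
t: 25.42
tcp_pos: [479.9, -230.0, 215.5]
tcp_rot: [[-0.601, 0.799, -0.0], [0.799, 0.601, 0.0], [0.0, -0.0, -1.0]]
ft_force: [-0.4, 0.7, 0.2]
width: -0.001
gripper_force: 0.0
```

Emit:
servo_tool(deltas=[{"xyz": [0,0,0.1],"rot": [0,0,0]},{"xyz": [0,0,0],"rot": [0,0,0]}])

```text
t: 25.68
tcp_pos: [479.9, -230.0, 214.5]
tcp_rot: [[-0.601, 0.799, -0.0], [0.799, 0.601, 0.0], [0.0, -0.0, -1.0]]
ft_force: [-0.2, 0.2, -0.3]
width: -0.007
gripper_force: 0.0
```

Emit:
servo_tool(deltas=[{"xyz": [0,0,0.1],"rot": [0,0,0]},{"xyz": [0,0,0],"rot": [0,0,0]}])

```text
t: 25.92
tcp_pos: [479.9, -230.0, 213.5]
tcp_rot: [[-0.601, 0.799, -0.0], [0.799, 0.601, 0.0], [0.0, -0.0, -1.0]]
ft_force: [-0.5, -0.1, -0.4]
width: 0.001
gripper_force: 0.0
```

Run:
```python
from avg import *; from fit import *
avg(2)
d=robot.get_image('scene')
cv2.imwrite('pics/last.png',d['img'][:,:,::-1])
p=robot.observe()['tcp_pos']; print(proj(d,[p,p+[0,0,10]]), proj(d,np.array([[0,0,100],[17,0,100],[30,0,100],[17,-18,100],[17,18,100]])@Rz(np.radians(126.9)).T+[489.8,-243.8,123.7]))
g=cv2.cvtColor(d['img'],cv2.COLOR_RGB2GRAY)
print(g[128:172,182:222:1][:, ::2])
```

```text
t 26.02 hanger rel upright: gap -61.54 lat y -0.32 z-home 100.37 std [0.   0.   0.01] yaw 126.94 F(n,y,z) [-0.1 -0.  -0.2] w 0.002
[[196.51871916 152.06133959]
 [195.7131604  149.38541411]] [[189.82454955 151.01812045]
 [195.68957512 149.28998439]
 [200.14514055 147.97969184]
 [197.18150756 152.95614592]
 [194.23112094 145.7013998 ]]
[[104  42  38  40  97  99  38  52  76  74  76  87  88  87  88  90  92  92
   89  88]
 [122  49  41  39  94  99  38  44  74  75  87  86  88  88  88  86  90  92
   90  91]
 [147  57  39  38  97  99  33  42  76  71  82  85  85  85  92  86  89  86
   88  90]
 [134  80  37  36  81  99  59  42  60  75  82  81  82  80  86  85  87  90
   88  87]
 [117 101  39  35  58  99  81  67  63  83  82  85  86  84  88  86  80  81
   82  84]
 [129 123  37  39  48 101  83  58  63  80  82  80  83  89  83  84  81  82
   79  86]
 [130 133  49  57  47  89  88  54  63 110 101  79  74  80  84  83  81  86
   86  87]
 [131 136  59  53  56  99 107  48  67 117 114 110 113 114  98  97  83  81
   84  83]
 [130 131 116  41  54  91  84  61  58 117 115 116 117 118 112 118 118 116
  115  95]
[... 2276 characters left out ...]
 113 126
  142 169]
 [ 82  69  68  69  71  65 130 115 134 137 135 124 123 112 120 124 144 168
  170 169]
 [109  67  70  70  66  67 119 106 134 132 133 121 125 129 149 168 169 170
  172 171]
 [104  76  68  69  69  72 106 116 136 136 135 124 145 159 173 172 170 168
  167 160]
 [124  75  66  70  72  70  90 111 132 134 136 156 175 172 173 171 169 162
  148 134]
 [118  85  68  71  70  68  81 113 135 131 135 162 173 174 168 166 149 136
  131 136]
 [113  85  65  72  66  70  78 123 135 132 136 158 170 166 151 141 133 134
  132 132]
 [115  70  67  68  72  64  67 127 132 137 141 156 158 141 133 131 134 133
  134 134]
 [116 103  67  69  70  66  70 115 122 148 142 140 133 131 130 130 138 134
  134 136]]
```

Fingertip is nearly at the flange, about row 149.5. I'll carry on in 1 mm steps.

Emit:
servo_tool(deltas=[{"xyz": [0,0,0.1],"rot": [0,0,0]},{"xyz": [0,0,0],"rot": [0,0,0]}])

```text
t: 26.32
tcp_pos: [479.9, -230.1, 212.6]
tcp_rot: [[-0.601, 0.799, 0.0], [0.799, 0.601, -0.0], [-0.0, 0.0, -1.0]]
ft_force: [-0.1, 0.2, 0.7]
width: -0.003
gripper_force: 0.3
```

Emit:
servo_tool(deltas=[{"xyz": [0,0,0.1],"rot": [0,0,0]},{"xyz": [0,0,0],"rot": [0,0,0]}])

```text
t: 26.58
tcp_pos: [480.1, -230.2, 212.4]
tcp_rot: [[-0.601, 0.799, 0.001], [0.799, 0.601, -0.001], [-0.001, 0.0, -1.0]]
ft_force: [-1.3, 0.8, 6.9]
width: -0.004
gripper_force: 2.9
```

Emit:
servo_tool(deltas=[{"xyz": [0,0,0.1],"rot": [0,0,0]},{"xyz": [0,0,0],"rot": [0,0,0]}])

```text
t: 26.82
tcp_pos: [480.2, -230.3, 212.1]
tcp_rot: [[-0.601, 0.799, 0.002], [0.799, 0.601, -0.002], [-0.002, 0.001, -1.0]]
ft_force: [-2.2, 1.8, 10.7]
width: 0.005
gripper_force: 5.2
```

Emit:
servo_tool(deltas=[{"xyz": [0,0,0.1],"rot": [0,0,0]},{"xyz": [0,0,0],"rot": [0,0,0]}])

```text
t: 27.08
tcp_pos: [480.4, -230.3, 211.8]
tcp_rot: [[-0.601, 0.799, 0.003], [0.799, 0.601, -0.002], [-0.003, 0.001, -1.0]]
ft_force: [-3.7, 2.9, 14.4]
width: -0.0
gripper_force: 7.6
```

Emit:
servo_tool(deltas=[{"xyz": [0,0,0.1],"rot": [0,0,0]},{"xyz": [0,0,0],"rot": [0,0,0]}])

```text
t: 27.32
tcp_pos: [480.6, -230.5, 211.3]
tcp_rot: [[-0.601, 0.799, 0.004], [0.799, 0.601, -0.003], [-0.005, 0.001, -1.0]]
ft_force: [-3.9, 2.5, 16.7]
width: 0.007
gripper_force: 8.6
```

Emit:
servo_tool(deltas=[{"xyz": [0,0,0.1],"rot": [0,0,0]},{"xyz": [0,0,0],"rot": [0,0,0]}])

```text
t: 27.58
tcp_pos: [481.0, -231.0, 209.8]
tcp_rot: [[-0.601, 0.799, 0.005], [0.799, 0.601, -0.004], [-0.006, 0.001, -1.0]]
ft_force: [2.1, -1.0, 10.1]
width: 0.003
gripper_force: 5.1
```

Emit:
servo_tool(deltas=[{"xyz": [0,0,0.1],"rot": [0,0,0]},{"xyz": [0,0,0],"rot": [0,0,0]}])

```text
t: 27.82
tcp_pos: [481.1, -231.2, 208.9]
tcp_rot: [[-0.601, 0.799, 0.005], [0.799, 0.601, -0.004], [-0.006, 0.001, -1.0]]
ft_force: [2.3, -2.3, 11.2]
width: -0.001
gripper_force: 5.6
```

Emit:
servo_tool(deltas=[{"xyz": [0,0,0.1],"rot": [0,0,0]},{"xyz": [0,0,0],"rot": [0,0,0]}])

```text
t: 28.08
tcp_pos: [481.2, -231.4, 207.9]
tcp_rot: [[-0.601, 0.799, 0.005], [0.799, 0.601, -0.005], [-0.007, 0.001, -1.0]]
ft_force: [2.2, -3.2, 10.9]
width: -0.001
gripper_force: 5.4
```

Emit:
servo_tool(deltas=[{"xyz": [0,0,0.1],"rot": [0,0,0]},{"xyz": [0,0,0],"rot": [0,0,0]}])

```text
t: 28.32
tcp_pos: [481.3, -231.5, 206.9]
tcp_rot: [[-0.601, 0.799, 0.006], [0.799, 0.601, -0.005], [-0.007, 0.002, -1.0]]
ft_force: [3.0, -3.3, 10.0]
width: 0.001
gripper_force: 5.3
```

Emit:
servo_tool(deltas=[{"xyz": [0,0,0.1],"rot": [0,0,0]},{"xyz": [0,0,0],"rot": [0,0,0]}])

```text
t: 28.58
tcp_pos: [481.4, -231.6, 205.9]
tcp_rot: [[-0.601, 0.799, 0.006], [0.799, 0.601, -0.005], [-0.008, 0.002, -1.0]]
ft_force: [3.4, -4.1, 10.6]
width: -0.001
gripper_force: 5.1
```

Emit:
servo_tool(deltas=[{"xyz": [0,0,0.1],"rot": [0,0,0]},{"xyz": [0,0,0],"rot": [0,0,0]}])

```text
t: 28.82
tcp_pos: [481.3, -231.6, 204.5]
tcp_rot: [[-0.601, 0.799, 0.005], [0.799, 0.601, -0.005], [-0.007, 0.001, -1.0]]
ft_force: [4.0, -4.7, 8.0]
width: 0.0
gripper_force: 3.8
```

Emit:
servo_tool(deltas=[{"xyz": [0,0,0.1],"rot": [0,0,0]},{"xyz": [0,0,0],"rot": [0,0,0]}])

```text
t: 29.08
tcp_pos: [481.4, -231.7, 203.5]
tcp_rot: [[-0.601, 0.799, 0.006], [0.799, 0.601, -0.005], [-0.007, 0.001, -1.0]]
ft_force: [4.2, -4.6, 7.7]
width: -0.003
gripper_force: 4.0
```

Emit:
servo_tool(deltas=[{"xyz": [0,0,0.1],"rot": [0,0,0]},{"xyz": [0,0,0],"rot": [0,0,0]}])

```text
t: 29.32
tcp_pos: [481.5, -231.7, 203.4]
tcp_rot: [[-0.601, 0.799, 0.006], [0.799, 0.601, -0.006], [-0.008, 0.002, -1.0]]
ft_force: [1.9, -3.0, 15.0]
width: 0.0
gripper_force: 7.1
```

Emit:
servo_tool(deltas=[{"xyz": [0,0,0.1],"rot": [0,0,0]},{"xyz": [0,0,0],"rot": [0,0,0]}])

```text
t: 29.58
tcp_pos: [481.6, -231.8, 203.3]
tcp_rot: [[-0.601, 0.799, 0.007], [0.799, 0.601, -0.006], [-0.009, 0.002, -1.0]]
ft_force: [-0.5, -0.9, 21.1]
width: -0.001
gripper_force: 10.2
```

Emit:
servo_tool(deltas=[{"xyz": [0,0,0.1],"rot": [0,0,0]},{"xyz": [0,0,0],"rot": [0,0,0]}])

```text
t: 29.82
tcp_pos: [481.7, -231.8, 203.1]
tcp_rot: [[-0.601, 0.799, 0.008], [0.799, 0.601, -0.007], [-0.01, 0.002, -1.0]]
ft_force: [-2.3, 0.1, 26.4]
width: -0.003
gripper_force: 13.4
```

Stiff stop 9.1 mm below first contact: home. I'll back off and check.

Emit:
servo_tool(deltas=[{"xyz": [0,0,-0.5],"rot": [0,0,0]},{"xyz": [0,0,-0.5],"rot": [0,0,0]},{"xyz": [0,0,-3],"rot": [0,0,0]},{"xyz": [0,0,-4],"rot": [0,0,0]},{"xyz": [3,0,-1],"rot": [0,0,0]},{"xyz": [4,5,0],"rot": [0,0,0]},{"xyz": [2,4,0],"rot": [0,0,0]},{"xyz": [0,0,0],"rot": [0,0,0]}])

```text
t: 30.82
tcp_pos: [497.9, -103.2, 288.3]
tcp_rot: [[-0.604, 0.797, -0.001], [0.797, 0.604, 0.001], [0.001, -0.0, -1.0]]
ft_force: [-0.3, 0.1, 0.7]
width: -0.002
gripper_force: 0.0
```

Emit:
servo_tool(deltas=[{"xyz": [0,0,0],"rot": [0,-10,0]},{"xyz": [0,0,0],"rot": [0,-10,0]},{"xyz": [0,0,0],"rot": [0,-10,0]},{"xyz": [0,0,0],"rot": [0,-8,0]},{"xyz": [0,0,0],"rot": [0,0,0]}])

```text
t: 31.45
tcp_pos: [496.3, -105.0, 287.6]
tcp_rot: [[-0.476, 0.799, 0.368], [0.63, 0.602, -0.491], [-0.614, -0.002, -0.789]]
ft_force: [-1.0, -0.6, -1.0]
width: -0.0
gripper_force: 0.0
```

Run:
```python
from avg import *; from fit import *
from scipy.optimize import minimize
np.set_printoptions(precision=2,suppress=True)
o=robot.observe();print(o['tcp_pos'],o['ft_force'],o['t'])
vs=[]
for c in ('wrist','scene','top'):
    d=robot.get_image(c); H=np.array([489.8,-243.8,114.7]); L=robot.trace(c,'hanger'); T=robot.boxes_of(c,'telltale')
    pr=proj(d,Rz(np.radians(126.9))@[60,0,30]+H)[0]
    L=sorted(L,key=lambda e:np.hypot(*(np.array(e['xy'])-pr)))[:1]
    print(c,pr.round(0),[(np.round(e['xy']),round(e['conf'],2),e['mask'].sum()) for e in L],'telltale',[(np.round(e['xy']),round(e['conf'],2)) for e in T])
    if L and np.hypot(*(np.array(L[0]['xy'])-pr))<25:
        M=cv2.resize(L[0]['mask'].astype(np.uint8),None,fx=2,fy=2)>0
        def cost(p):
            Rp=cv2.Rodrigues(np.array([0,np.radians(p[3]),0]))[0]
            s=sil(d,[b@Rp.T for b in HB[:5]],p[0],p[1],np.radians(p[2]),p[4]); return 1-(s&M).sum()/(s|M).sum()
        p0=np.array([489.8,-243.8,126.9,0,114.7]); print(' at home IoU',1-cost(p0),'at catch',1-cost(p0+[0,0,0,0,9]))
        r=minimize(cost,p0,method='Nelder-Mead',options=dict(initial_simplex=np.vstack([p0,p0+np.diag([3,3,3,3,3.])]),maxiter=300)); print(' fit x,y,yaw,pitch,z',r.x,1-r.fun)
w=robot.get_image('wrist'); g=cv2.cvtColor(w['img'],cv2.COLOR_RGB2GRAY)
# tell-tale vicinity: white pixels beside slots below plate
p=[489.8,-243.8,np.radians(126.9)]
for y in (-22,-18,-14,-10,10,14,18,22):
    zz=np.arange(92,122,2.); q=proj(w,np.c_[0*zz+3,0*zz+y,zz]@Rz(p[2]).T+[p[0],p[1],0]); print(y,cv2.remap(g,q[:,:1].astype(np.float32),q[:,1:].astype(np.float32),1)[:,0])
```

```text
[ 496.29 -105.03  287.57] [-1.01 -0.55 -1.  ] 31.45
wrist [215. 130.] [(array([218., 142.]), 0.77, np.int64(6553))] telltale [(array([246., 168.]), 0.72)]
 at home IoU 0.9306870338496844 at catch 0.752889711986717
 fit x,y,yaw,pitch,z [ 491.17 -246.18  127.44    2.47  113.95] 0.9625820246258202
scene [216. 165.] [(array([213., 171.]), 0.56, np.int64(639))] telltale []
 at home IoU 0.7578595317725753 at catch 0.5538957234915056
 fit x,y,yaw,pitch,z [ 489.83 -242.21  127.6     2.23  113.21] 0.9078424286230574
top [452. 207.] [(array([459., 201.]), 0.74, np.int64(499))] telltale []
 at home IoU 0.7443854634544712 at catch 0.6770307034589973
 fit x,y,yaw,pitch,z [ 493.92 -245.15  127.59    2.06  113.48] 0.8300738809213386
-22 [156 156 156 158 157 157 158 157 158 157 157 157 156 159 158]
-18 [167 167 167 167 167 167 168 168 167 167 168 165 162 160 159]
-14 [164 164 164 164 164 165 165 165 165 165 151 155 163 164 164]
-10 [162 162 162 163 163 163 163 164 163 163 155 154 160 160 161]
10 [200 200 200 200 200 200 199 200 199 200 200 199 199 199 198]
14 [201 200 200 200 200 200 200 199 200 200 200 200 199 199 199]
18 [200 200 200 200 200 200 200 200 199 200 198 193 176 150 133]
22 [200 200 200 200 200 199 197 177 142 106  93  92  87  89  93]
```

Run:
```python
from fit import *
w=robot.get_image('wrist');o=robot.observe();cv2.imwrite('pics/w9.png',w['img'][:,:,::-1])
Rn,pn=np.array(o['tcp_rot']),np.array(o['tcp_pos'])
u,_,v=np.linalg.svd(np.array([[-.464,.798,.385],[.612,.603,-.511],[-.640,-.001,-.768]]));Ro=u@v;po=np.array([503.88,-108.04,250.25])
Rc=np.array(w['R']);tc=np.array(w['t']).ravel()
old=dict(w);D=Rn@Ro.T  # X_now = D (X_old-po)+pn
old['R']=Rc@D; old['t']=Rc@(pn-D@po)+tc
a=np.radians(126.9);n=np.array([np.cos(a),np.sin(a),0]);y=np.array([-n[1],n[0],0]);U=np.array([489.8,-243.8,0])
def hit(d,uv,x):
    c,v=ray(d,uv); s=(x-(c-U)@n)/(v@n); P=c+s*v-U; return np.round([P@n,P@y,P[2]],1)
print('check slot top z~222.7:',hit(old,(205,270),0))
for nm,d,f,c in (('old',old,'pics/w7.png',(206,168)),('new',w,'pics/w9.png',(246,168))):
    I=cv2.imread(f).astype(int); x0,y0=c[0]-14,c[1]-14; C=I[y0:y0+28,x0:x0+28]
    m=((C.min(2)>200)).astype(np.uint8); N,_,st,ce=cv2.connectedComponentsWithStats(m)
    for i in range(1,N):
        if st[i,4]>8:
            x,yy,ww,h,A=st[i]; print(nm,'white blob',x0+x,y0+yy,ww,h,A,'centre',hit(d,ce[i]+[x0,y0],6),'top',hit(d,(x0+x+ww/2,y0+yy+h),6),'bot',hit(d,(x0+x+ww/2,y0+yy),6))
d=w
for b in (18,): print('plate lower corners px',proj(d,np.array([[4,-18,114],[4,18,114]])@Rz(a).T+U))
```

```text
check slot top z~222.7: [  0.   -3.2 222.6]
old white blob 205 170 7 3 16 centre [  6.   10.9 122.7] top [  6.   10.  125.2] bot [  6.   10.7 121.5]
plate lower corners px [[248.62544857 147.61490454]
 [215.81863594 147.62376404]]
```

The tell-tale is on the +y side, hidden behind the hanger arm from here. I'll look from the other side.

Emit:
servo_tool(deltas=[{"xyz": [0,-4.5,0],"rot": [0,0,0]},{"xyz": [0,-4.5,0],"rot": [0,0,0]},{"xyz": [0,-4.5,0],"rot": [0,0,0]},{"xyz": [0,-4.5,0],"rot": [0,0,0]},{"xyz": [0,0,0],"rot": [0,0,0]}])

```text
t: 32.62
tcp_pos: [351.5, -215.7, 289.0]
tcp_rot: [[-0.469, 0.803, 0.368], [0.632, 0.596, -0.495], [-0.617, -0.0, -0.787]]
ft_force: [-0.3, 0.1, -0.4]
width: 0.001
gripper_force: 0.0
```

Run:
```python
from fit import *
np.set_printoptions(linewidth=200)
w=robot.get_image('wrist');print([(np.round(e['xy']),round(e['conf'],2)) for e in robot.boxes_of('wrist','telltale')])
a=np.radians(126.9);U=np.array([489.8,-243.8,0]);P=lambda X:proj(w,np.array(X,float)@Rz(a).T+U)
print('tell-tale top up (119.7) / down (114.7), at x0,x6:',P([[0,11,119.7],[6,11,119.7],[0,11,114.7],[6,11,114.7]]).round(1).tolist(),'plate low edge y18,y0',P([[4,18,114.7],[4,0,114.7]]).round(1).tolist())
c=P([[5,11,112]])[0].astype(int); g=w['img'].min(2); print(c); print(g[c[1]-16:c[1]+14,c[0]-14:c[0]+15])
d=w; L=robot.trace('wrist','hanger'); pr=P([[60,0,144]])[0]
L=sorted(L,key=lambda e:np.hypot(*(np.array(e['xy'])-pr)))[:1]
M=cv2.resize(L[0]['mask'].astype(np.uint8),None,fx=2,fy=2)>0
def cost(p):
    Rp=cv2.Rodrigues(np.array([0,np.radians(p[3]),0]))[0]
    s=sil(d,[b@Rp.T for b in HB[:5]],p[0],p[1],np.radians(p[2]),p[4]); return 1-(s&M).sum()/(s|M).sum()
p0=np.array([489.8,-243.8,126.9,0,114.7]);r=minimize(cost,p0,method='Nelder-Mead',options=dict(initial_simplex=np.vstack([p0,p0+np.diag([3,3,3,3,3.])]),maxiter=300)); print('fit',r.x.round(2),1-r.fun,1-cost(p0))
```

```text
[(array([385., 143.]), 0.58)]
tell-tale top up (119.7) / down (114.7), at x0,x6: [[389.8, 153.2], [390.9, 149.3], [389.2, 149.9], [390.3, 146.0]] plate low edge y18,y0 [[383.5, 147.3], [400.0, 147.3]]
[389 144]
[[115 133 159 160 160 159 160 161 161 163 165 165 165 161 154 122  83  74  74  76  78  85 105 113 116 115 114 113 116]
 [112 127 141 158 158 159 160 160 162 162 165 165 164 161 158 143  89  76  76  76  77  88 110 115 115 114 114 113 117]
 [107 124 128 135 140 155 160 161 163 163 165 165 164 164 161 150  92  77  75  77  79  92 111 113 114 113 114 115 119]
 [ 98 120 126 127 128 137 155 158 162 163 165 165 164 164 162 151 101  77  74  77  84 101 113 114 114 116 113 115 125]
 [ 94 117 125 125 124 127 134 139 158 163 164 164 165 163 161 153 115  81  76  77  84 105 113 114 115 113 114 116 139]
 [ 92 117 125 125 124 123 123 127 140 159 164 164 165 164 162 154 122  84  76  78  87 109 114 113 115 112 115 118 145]
 [ 86 114 124 124 125 123 121 122 129 141 158 161 164 165 162 159 146 109 103 103 106 110 114 114 114 111 114 123 157]
 [ 83 113 125 125 125 124 123 123 124 127 136 138 145 16
[... 2065 characters left out ...]
196 202 203 202 202]
 [ 69  72  72  81 114 123 125 125 124 118 122 125 127 126 125 124 125 123 116 113 111 112 124 159 199 202 200 200 200]
 [ 68  70  72  79 111 123 124 125 124 119 119 125 125 124 127 124 124 123 119 111 110 115 132 180 198 195 175 172 172]
 [ 69  70  71  74 103 120 124 125 124 118 119 125 127 124 124 124 125 124 120 112 111 116 139 186 175 170 162 160 159]
 [ 69  72  70  74  95 116 125 124 125 120 118 124 128 126 125 124 125 124 121 115 112 117 142 165 162 160 159 159 157]
 [ 65  70  70  75  93 116 123 124 125 122 117 123 126 125 125 123 125 124 124 116 113 120 146 158 159 159 159 159 154]]
fit [ 490.55 -243.16  127.56    1.28  113.86] 0.9746381952326901 0.9114179283004682
```

The tell-tale's top edge is at rows 145–146, where the "down" position is predicted (146.0; "up" would be 149.3), with the plate resting on it. The hanger fit gives z ≈ 113.9, so it is home.

```bash
python3 -c "
from cell import robot
print(robot.observe()['ft_force']); print(robot.close_job())"
```

```text
[ 1.31273035 -0.5154128   0.57807394]
the job is handed in; nothing more can be done
None
```

The middle-sized hanger is snapped home in the top two slots and released. The wrist camera shows the tell-tale held down and the arm pointing out within about 1–2°. The highest press I read was about 26 N, and I handed the job in at about 33 s; no verdict came back.

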